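Draw a brass stencil over the bench edge and mount it on its registration pins

TASK

The flat brass stencil is too thin to be picked up where it lies: press a fingertip lightly on top of it and draw it across the cutting mat until about a third of its length, the plain tab end, sticks out over the bench's front edge. Then pick it up by the overhanging tab and set it gently over the two pins of the stencilling block, flat on the cork with the tab sticking out past the block, and let go. Never bear down hard through it on the mat or the block, do not let it fall, and leave the bottles round about alone.

Things in the scene. Friction and masses are not known exactly. Their poses are not given: they have to be found in the camera images.
- stencil_center (a point): centre (half-way up) of the loose brass stencil plate, 120 x 50 x 2.5 mm, about 120 g, balanced at its centre. Axes: x along its length towards the plain tab end (the last 33 mm, beyond a scribed line, have no openings), y across, z up out of its top. At the start it lies flat on the cutting mat with the tab end turned roughly towards the front edge
- stencil_tab (a point): middle of the stencil's tab end edge, half-way up: 60 mm from its centre along +x
- stencil_hole (a point): centre of the stencil's round pin hole, 7.5 mm wide, 50 mm from its centre along -x
- stencil_slot (a point): centre of the stencil's pin slot, 11 mm along x by 7.5 mm across, 20 mm from its centre along +x
- stencil: the same stencil; origin at the centre of its underside. It is spoiled if pressed on the mat or the block with over 18 N, and a stiff arm overshoots that at first touch: touch down at 3 to 5 mm/s. A press of 6 to 8 N carries it along the mat, with some slip; pressed at its middle or nearer the tab it follows straight, pressed behind its middle it swings round
- mat: fixed dark green cutting mat with a fine pale grid, 300 (x) x 230 (y) mm, standing 3 to 5 mm above the bench (differs each time); its front edge lies flush with the bench's straight front edge. Axes: +x level and square from the front edge onto the bench, +y along the edge to the left, z up; origin at its middle, 5 mm below its top
- mat_edge (a point): middle of the mat's front edge, on its top rim: 150 mm from the mat's centre along -x, axes as the mat's. Beyond it (-x) there is free air; the bench top under the mat is 30 mm thick
- block: fixed stencilling block, plywood with a cork top, 90 (x) x 72 (y) x 28 mm high, a dark leather piece let in flush with the cork; origin at the centre of its underside, z up. The stencil belongs on it with the stencil's x along the block's x, its tab sticking out 33 mm past the block's +x end, 28 mm above the bench
- block_seat (a point): where the stencil's centre lies when seated: 17.5 mm from the block's centre along its +x, 29.25 mm above the bench (28 mm cork top plus half the stencil); axes as the block's
- pin_round (a point): foot of the steel pin for the round hole, at the cork's level, 32.5 mm from the block's centre along -x. Both pins are 6 mm thick, straight for 5 mm, then taper to 2.6 mm at 9.8 mm high
- pin_slot (a point): foot of the steel pin for the slot, at the cork's level, 37.5 mm from the block's centre along +x
- paint_rose: small pale rose paint bottle with black cap, 39 mm wide, 74 mm high, loose, bystander; origin under its middle, z up
- paint_fuchsia: small bright pink paint bottle with black cap, 39 mm wide, 74 mm high, loose, bystander; origin under its middle, z up
- thinner_bottle: small white bottle with black cap, 49 mm wide, 110 mm high, loose, bystander; origin under its middle, z up

How it is judged:
By the outcome, as a careful person would: the job done as asked, in the order asked, and still so for the second after the job is handed in, with the robot touching nothing.
It also fails if it takes over 67 s, if anything falls off the work surface, if the arm or the gripper's body presses on something with over 40 N, if the wrist force passes 120 N, or if a joint passes its speed limit or range.

ROBOT

A 6-joint arm with a two-finger parallel gripper is mounted at the origin on a cart in front of the work surface, level with it; the furniture and walls round the work are solid. World frame = base frame: x ahead of the robot, y to its left, z up, the work surface at z = 0. Lengths are in m, angles in rad, forces in N, time in s.
With the tool pointing down it reaches from about 0.25 to 0.8 m from the base axis. Payload 8.5 kg.
Tool frame: the origin (TCP) lies midway between the tips of the shut fingers; the grasp point (between the pads) lies 19 mm behind it; z points along the fingers, x is the direction in which the jaws open and shut, and the axes are right-handed (so a half turn about z gives the same grasp; the last joint's range is limited). The gripper opens to 85 mm and grips with 20 to 120 N. Pads are 22 mm wide; open, the fingers measure 114 mm over their backs; the gripper's body (76 mm by 85 mm) begins 54 mm behind the grasp point. The pads swing forward as they close: fully open they stand 13 mm farther back than shut.
Start: joints at [1.295, 0.238, -0.013, 1.319, 0, 1.571], TCP at [0.143, 0.505, 0.231] pointing down, gripper open.
Joint ranges: [-2.66, 2.66], [-1.03, 1.9], [-1.14, 1.46], [-1.82, 2.27], [-1.45, 1.34], [-3.14, 3.14]. Speed limits (rad/s): [2.22, 2.22, 2.79, 3.14, 3.14, 3.14].

INTERFACE

Orientations are given as a 3x3 rotation matrix whose columns are the frame's x, y, z axes.
In Python, from station import env, grab_frame gives the robot as it stands. The module is installed in compiled form; this text tells all that it offers.
- The arm moves only by the tool jog_arm, never from a script. Its argument "targets" is a list of rows, each an object with "grip": the opening, from -1 (shut) to 1 (fully open), so that 0 is half open; "delta_pos": the shift along the tool's x, y, z each as a share of 0.1 m, from -1 to 1, a list of three; "spin": the turn about the tool's z as a share of pi/2 rad, from -1 to 1. In form: [{"grip": grip, "delta_pos": [tx, ty, tz], "spin": spin}, ...]. A call has 1 to 10 rows; each row is the pose to reach, as a shift and turn from the pose commanded when the call began, along the tool's axes at that moment; what a row does not reach only later rows make up. A row lasts 1/10 s, in which the tool goes at most 50 mm and 8.59 degrees, less where a joint would pass 70% of its speed; a pose out of reach is approached as far as the arm can. A call with a number of a shift or a turn outside -1 to 1 is refused whole. A call with a gripper value outside its range is refused whole. The fingers move at their own pace and stop on an object; "newtons" is the grip in N (left out, the last holds). Time passes only in rows, so rows that repeat a pose let the fingers close. It gives the time, the measured TCP pose, the force and the opening at its end, in the units of the state.
- env.sense(): the state, without advancing time (a new reading comes with each control period).
- grab_frame(name): name is "scene" or "top"; returns a dict with "img" (480x640x3 uint8, red, green, blue), "camera_matrix" (3x3 intrinsics, pixels), "extrinsics" (4x4, takes a point from world to camera coordinates). Camera axes: x right, y down, z forward; pixel columns grow to the right and rows downward; lengths in m; the calibration is good to about 2 mm. A picture is of the moment at which its call begins. There is no depth.
- env.close_job(): hands the job in, once; it reports no verdict.
The state is a dict: "clock": time; "joints": joint angles; "joint_velocities": joint speeds; "joint_efforts": joint torques, N m; "ee_pos": TCP position; "tcp_rot": TCP orientation; "wrist_force": force on the tool from outside, world axes, zero at the start; "wrist_torque": the same for the moment, N m; "width": opening from 0.0 (shut) to 1.0 (fully open).
Only numpy, scipy, OpenCV 4.12 (cv2) and the standard library are available. Lean on these libraries where they do the work, as an engineer would, in place of code of your own. Each camera call takes 0.05 s, during which the arm holds its last target.

## Working session

There is one attempt and no reset: what is moved stays moved. The work goes in short steps, Python scripts to look and compute and a tool call to move; the robot and the scene stay as the last step left them, time stands still between calls to the robot, and variables do not carry over. Pictures are saved under pics/ and viewed, and the job is handed in when it is done.

Besides the shell and the picture viewer there is one more tool, called after "Emit:" by a JSON object that holds its "method" and its "body", one argument or row to a line. jog_arm: Moves the arm, as the interface text tells. Its arguments: {"type":"object","properties":{"targets":{"type":"array","items":{"type":"object","properties":{"grip":{"type":"number"},"delta_pos":{"type":"array","items":{"type":"number","minimum":-1,"maximum":1}},"spin":{"type":"number","minimum":-1,"maximum":1}}}},"newtons":{"type":"number"}},"required":["targets"]}

```bash
mkdir -p pics; python3 - <<'E'
from station import env, grab_frame
import cv2,numpy as np
s=env.sense(); print({k:np.round(v,3).tolist() for k,v in s.items()})
for n in("scene","top"):
    f=grab_frame(n); cv2.imwrite(f"pics/{n}0.png",f["img"][:,:,::-1]); print(n,f["camera_matrix"].round(1).tolist(),f["extrinsics"].round(4).tolist())
E
```

```text
{'clock': 0.0, 'joints': [1.295, 0.239, -0.014, 1.319, -0.0, 1.571], 'joint_velocities': [0.001, -0.002, -0.001, 0.0, 0.0, 0.001], 'joint_efforts': [-0.001, -53.879, 34.644, 0.018, -0.0, 0.0], 'ee_pos': [0.143, 0.505, 0.231], 'tcp_rot': [[0.272, 0.962, -0.0], [0.962, -0.272, -0.001], [-0.001, 0.0, -1.0]], 'wrist_force': [-0.612, 0.158, -0.01], 'wrist_torque': [-0.003, -0.021, 0.006], 'width': 0.999}
scene [[526.5, 0.0, 321.8], [0.0, 526.5, 239.0], [0.0, 0.0, 1.0]] [[0.8616, -0.5075, 0.0083, -0.4531], [-0.2756, -0.4814, -0.8321, 0.1737], [0.4263, 0.7146, -0.5546, 0.7627], [0.0, 0.0, 0.0, 1.0]]
top [[592.1, 0.0, 327.7], [0.0, 592.1, 244.2], [0.0, 0.0, 1.0]] [[-0.0097, -0.9998, -0.0148, 0.0033], [-0.9973, 0.0108, -0.0727, 0.5205], [0.0728, 0.0141, -0.9972, 1.375], [0.0, 0.0, 0.0, 1.0]]
```

View pics/scene0.png

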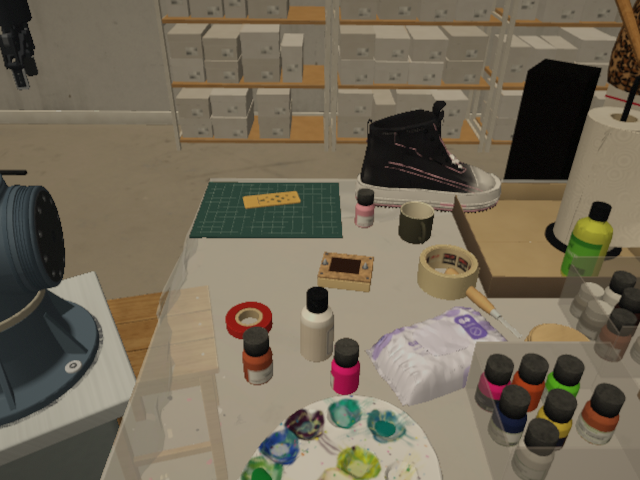

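View pics/top0.png

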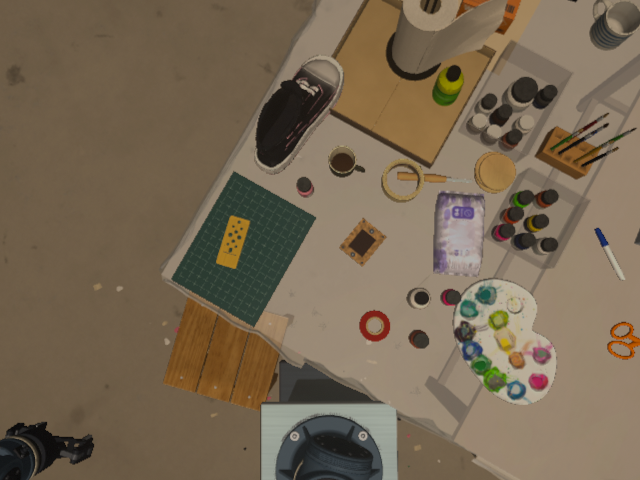

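The top view shows the mat with corners near (237,173), (315,217), (252,325) and (172,280). The stencil is at about (233,241) with its tab end at the bottom, and the block is at (363,241). Next I'll measure these precisely.

```bash
cat > h.py <<'E'
import numpy as np,cv2
from station import env,grab_frame
def ray(f,uv,z):
    K=np.asarray(f["camera_matrix"]);T=np.asarray(f["extrinsics"])
    uv=np.atleast_2d(np.array(uv,float)); d=np.linalg.solve(K,np.c_[uv,np.ones(len(uv))].T)
    R=T[:3,:3];o=-R.T@T[:3,3];d=R.T@d
    return (o[:,None]+d*((z-o[2])/d[2])).T
def proj(f,P):
    K=np.asarray(f["camera_matrix"]);T=np.asarray(f["extrinsics"]);P=np.atleast_2d(P)
    c=T[:3,:3]@P.T+T[:3,3:4];p=K@c;return (p[:2]/p[2]).T
def crop(f,name,x0,y0,x1,y1,s):
    cv2.imwrite("pics/"+name,cv2.resize(f["img"][y0:y1,x0:x1,::-1],None,fx=s,fy=s,interpolation=cv2.INTER_CUBIC))
E
python3 - <<'E'
from h import *
t=grab_frame("top");s=grab_frame("scene")
np.savez("f0.npz",t=t["img"],s=s["img"])
crop(t,"t1.png",150,150,410,345,3);crop(s,"s1.png",180,165,390,300,3.8)
E
```

```text
(no output)
```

View pics/t1.png

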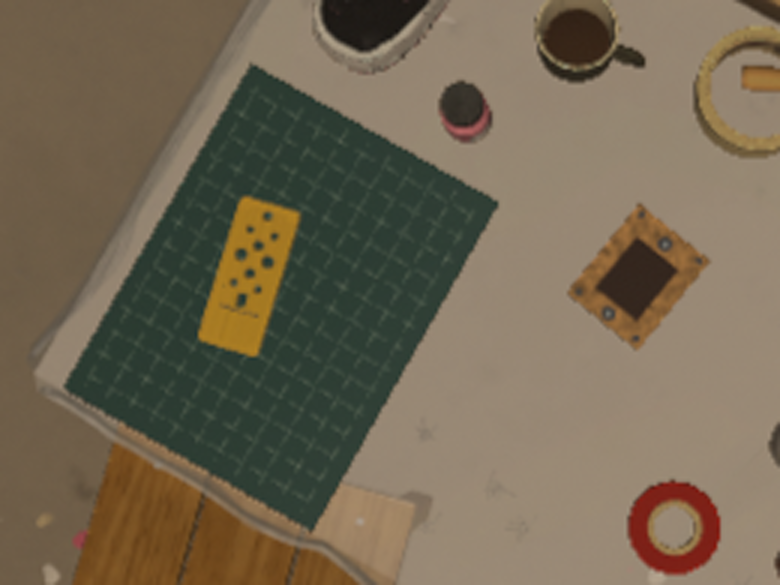

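View pics/s1.png

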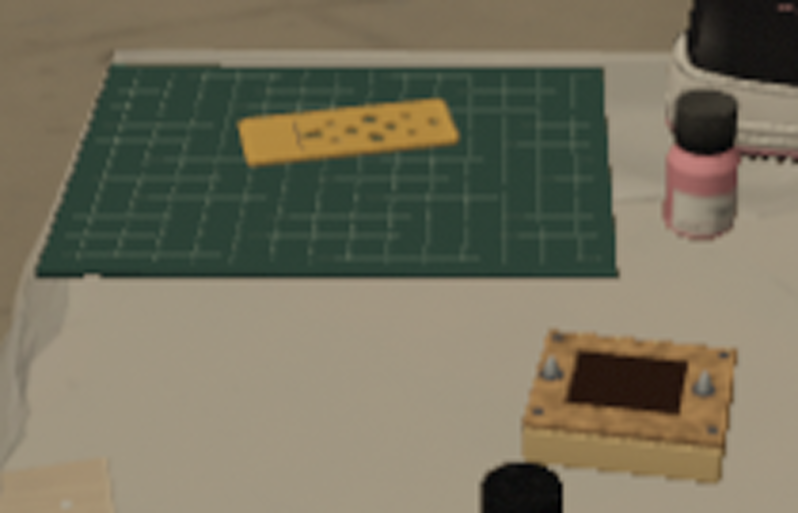

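```bash
cat > meas.py <<'E'
from h import *
def quad(mask,roi):
    m=np.zeros_like(mask);x0,y0,x1,y1=roi;m[y0:y1,x0:x1]=mask[y0:y1,x0:x1]
    c=max(cv2.findContours(m,0,cv2.CHAIN_APPROX_NONE)[0],key=cv2.contourArea)
    h=cv2.convexHull(c); e=2.
    while True:
        a=cv2.approxPolyDP(h,e,True)
        if len(a)<=4: break
        e+=.5
    a=a[:,0].astype(float); n=len(a); L=[]
    P=c[:,0].astype(float)
    for i in range(n):
        p,q=a[i],a[(i+1)%n]; d=(q-p)/np.linalg.norm(q-p); nn=np.array([-d[1],d[0]])
        t=(P-p)@d; s=abs((P-p)@nn); k=(t>.1*np.linalg.norm(q-p))&(t<.9*np.linalg.norm(q-p))&(s<2.5)
        v=cv2.fitLine(P[k].astype(np.float32),cv2.DIST_HUBER,0,.01,.01).ravel(); L.append(np.cross([v[2],v[3],1],[v[2]+v[0],v[3]+v[1],1]))
    out=[]
    for i in range(n):
        p=np.cross(L[i-1],L[i]); out.append(p[:2]/p[2])
    return np.array(out)
def hsv(f): return cv2.cvtColor(f["img"],cv2.COLOR_RGB2HSV)
def yellow(f,roi): return quad(cv2.inRange(hsv(f),(15,125,90),(32,255,255)),roi)
def green(f,roi):
    m=cv2.inRange(hsv(f),(70,70,20),(95,255,120)); m|=cv2.inRange(hsv(f),(15,125,90),(32,255,255)); return quad(cv2.morphologyEx(m,cv2.MORPH_CLOSE,np.ones((5,5))),roi)
def brief(P):
    e=np.linalg.norm(np.roll(P,-1,0)-P,axis=1)*1e3; c=P.mean(0)[:2]
    i=np.argmax(e); d=P[(i+1)%4]-P[i]; return "c",c.round(4),"edges",e.round(1),"ang",round(float(np.degrees(np.arctan2(d[1],d[0]))),2)
E
python3 - <<'E'
from meas import *
t=grab_frame("top");s=grab_frame("scene")
for n,f,rm,rs in(("top",t,(150,150,330,345),(205,205,260,280)),("scene",s,(180,165,350,245),(230,180,310,215))):
    g=green(f,rm);y=yellow(f,rs)
    for z in(.003,.005): print(n,z,"mat",*brief(ray(f,g,z)));print(ray(f,g,z)[:,:2].round(4).tolist())
    for z in (.0055,.0075): print(n,"st",*brief(ray(f,y,z))); print(ray(f,y,z)[:,:2].round(4).tolist())
E
```

```text
top 0.003 mat c [0.5066 0.2423] edges [175.9  88.3 190.9 101.8] ang -38.46
[[0.5509, 0.1371], [0.4255, 0.2604], [0.4502, 0.3452], [0.5997, 0.2265]]
top 0.005 mat c [0.5064 0.2419] edges [175.7  88.2 190.6 101.7] ang -38.46
[[0.5508, 0.1369], [0.4255, 0.26], [0.4501, 0.3447], [0.5994, 0.2261]]
top st c [0.5302 0.2248] edges [ 49.1 120.2  49.3 118.9] ang 162.85
[[0.594, 0.2307], [0.5806, 0.1835], [0.4657, 0.2189], [0.4805, 0.266]]
top st c [0.53   0.2244] edges [ 49.  120.   49.2 118.7] ang 162.85
[[0.5937, 0.2303], [0.5804, 0.1832], [0.4657, 0.2186], [0.4804, 0.2655]]
scene 0.003 mat c [0.5149 0.1994] edges [226.8 295.9 225.8 295.3] ang 150.22
[[0.6997, 0.2245], [0.5868, 0.0278], [0.33, 0.1748], [0.443, 0.3703]]
scene 0.005 mat c [0.5135 0.1962] edges [226.  294.8 225.  294.2] ang 150.22
[[0.6977, 0.2213], [0.5852, 0.0253], [0.3293, 0.1717], [0.4418, 0.3666]]
scene st c [0.5319 0.2281] edges [118.7  51.7 120.8  50.9] ang -17.11
[[0.5812, 0.1866], [0.4674, 0.2207], [0.4817, 0.2704], [0.5972, 0.2349]]
scene st c [0.5304 0.2249] edges [118.3  51.6 120.4  50.7] ang -17.11
[[0.5795, 0.1835], [0.4662, 0.2175], [0.4804, 0.267], [0.5955, 0.2316]]
```

```bash
python3 - <<'E'
from meas import *
t=grab_frame("top");s=grab_frame("scene")
h=hsv(t); print(h[240,200],h[300,250],h[240,280])
m=cv2.inRange(h,(60,50,20),(100,255,130))|cv2.inRange(h,(15,125,90),(32,255,255))
m=cv2.morphologyEx(m,cv2.MORPH_CLOSE,np.ones((7,7)))
g=quad(m,(150,150,330,345)); print(g.round(1).tolist())
for z in(.003,.005): print("mat",*brief(ray(t,g,z)));print(ray(t,g,z)[:,:2].round(4).tolist())
# block
crop(t,"b_t.png",330,210,395,275,9);crop(s,"b_s.png",312,245,382,297,9)
for p in [(371.7,231),(352.7,254.7)]: print(ray(t,p,.0378))
E
```

```text
[71 68 60] [72 70 62] [72 63 61]Traceback (most recent call last):
  File "<stdin>", line 6, in <module>
  File "meas.py", line 15, in quad
    v=cv2.fitLine(P[k].astype(np.float32),cv2.DIST_HUBER,0,.01,.01).ravel(); L.append(np.cross([v[2],v[3],1],[v[2]+v[0],v[3]+v[1],1]))
      ~~~~~~~~~~~^^^^^^^^^^^^^^^^^^^^^^^^^^^^^^^^^^^^^^^^^^^^^^^^^^
cv2.error: OpenCV(4.12.0) /io/opencv/modules/imgproc/src/linefit.cpp:50: error: (-215:Assertion failed) count > 0 in function 'fitLine2D_wods'
```

```bash
sed -i 's/e=2\./e=1./; s/e+=.5/e+=.1/; s/(s<2.5)/(s<4)/' meas.py; python3 - <<'E'
from meas import *
t=grab_frame("top");s=grab_frame("scene")
crop(t,"b_t.png",330,210,395,275,9);crop(s,"b_s.png",312,245,382,297,9)
h=hsv(t)
m=cv2.inRange(h,(55,45,20),(100,255,130))|cv2.inRange(h,(15,125,90),(32,255,255))
m=cv2.morphologyEx(m,cv2.MORPH_OPEN,np.ones((3,3)))
m=cv2.morphologyEx(m,cv2.MORPH_CLOSE,np.ones((7,7)))
cv2.imwrite("pics/m.png",m)
g=quad(m,(150,150,330,345)); print(g.round(1).tolist())
for z in(.003,.005): print("mat",*brief(ray(t,g,z)));print(ray(t,g,z)[:,:2].round(4).tolist())
E
```

```text
[[314.5, 217.1], [245.9, 344.0], [173.3, 344.0], [230.2, 169.9]]
mat c [0.4668 0.2049] edges [341.1 171.8 435.4 233.4] ang -17.91
[[0.5868, 0.0292], [0.2878, 0.1935], [0.2892, 0.3653], [0.7036, 0.2314]]
mat c [0.4668 0.2045] edges [340.6 171.5 434.8 233.1] ang -17.91
[[0.5865, 0.0292], [0.288, 0.1932], [0.2894, 0.3647], [0.7032, 0.231]]
```

View pics/b_t.png

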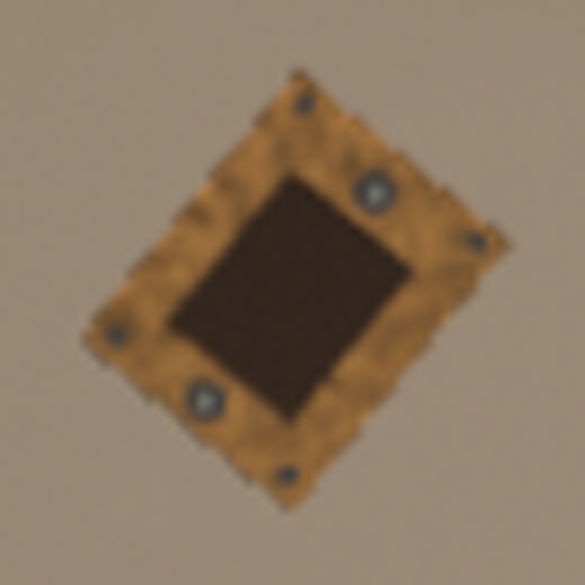

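View pics/b_s.png

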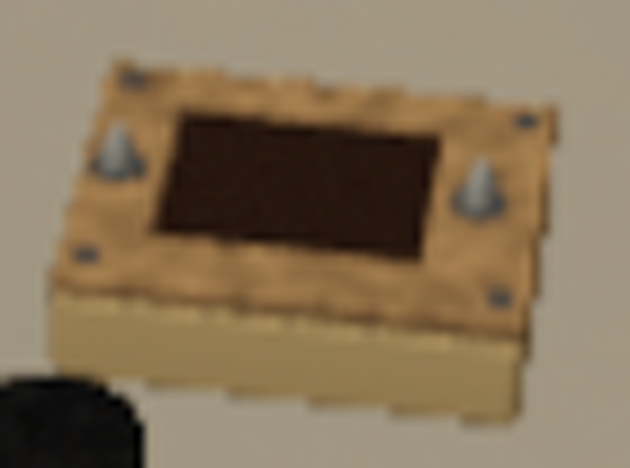

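```bash
python3 - <<'E'
from meas import *
t=grab_frame("top");s=grab_frame("scene")
def un(p,s,x0,y0): return (np.array(p,float)+.5)/s-.5+[x0,y0]
g=un([(252,66),(498,203),(314,530),(66,387)],3,150,150)
P=ray(t,g,.004);print("mat top",*brief(P),P[:,:2].round(4).tolist())
b=un([(298,70),(511,243),(288,512),(82,340)],9,330,210);P=ray(t,b,.028);print("blk top",*brief(P),P[:,:2].round(4).tolist())
b=un([(115,62),(553,107),(523,335),(52,287)],9,312,245);P=ray(s,b,.028);print("blk sc",*brief(P),P[:,:2].round(4).tolist())
pt=un([(374,191),(205,400)],9,330,210);
for z in(.030,.034,.0378):print("pins top",z,ray(t,pt,z)[:,:2].round(4).tolist())
print("tips sc",ray(s,un([(482,160),(120,124)],9,312,245),.0376)[:,:2].round(4).tolist())
print("feet sc",ray(s,un([(480,205),(117,170)],9,312,245),.028)[:,:2].round(4).tolist())
E
```

```text
mat top c [0.5144 0.1982] edges [226.6 296.1 227.7 295.1] ang 150.25 [[0.699, 0.2229], [0.5861, 0.0264], [0.329, 0.1733], [0.4433, 0.3703]]
blk top c [ 0.5243 -0.083 ] edges [71.3 90.9 69.5 90.2] ang 139.65 [[0.582, -0.0847], [0.5362, -0.1393], [0.4669, -0.0805], [0.5121, -0.0276]]
blk sc c [ 0.5242 -0.085 ] edges [87.5 73.3 88.  74.3] ang 140.68 [[0.5143, -0.0284], [0.5813, -0.0847], [0.5348, -0.1412], [0.4667, -0.0855]]
pins top 0.03 [[0.55, -0.1038], [0.4961, -0.0593]]
pins top 0.034 [[0.5496, -0.1036], [0.4959, -0.0592]]
pins top 0.0378 [[0.5492, -0.1034], [0.4956, -0.0591]]
tips sc [[0.5512, -0.1029], [0.4974, -0.0585]]
feet sc [[0.5505, -0.1042], [0.496, -0.0599]]
```

Next I'll bring the shut fingers over the press point, a few mm towards the tab from the stencil's centre.

Emit:
{"method": "jog_arm", "body": {
  "targets": [
    {"grip": -1, "delta_pos": [-0.16, 0.44, 0.0], "spin": 0.0},
    {"grip": -1, "delta_pos": [-0.33, 0.89, 0.0], "spin": 0.015},
    {"grip": -1, "delta_pos": [-0.33, 0.89, 0.0], "spin": 0.015}
  ],
  "newtons": 40
}}

```text
clock: 0.9
ee_pos: [0.2227, 0.4464, 0.2314]
tcp_rot: [[0.299, 0.954, 0.001], [0.954, -0.299, -0.001], [-0.001, 0.001, -1.0]]
wrist_force: [-1.4, -0.4, -0.8]
width: 0.512
```

Emit:
{"method": "jog_arm", "body": {
  "targets": [
    {"grip": -1, "delta_pos": [-0.16, 0.44, 0.0]},
    {"grip": -1, "delta_pos": [-0.33, 0.89, 0.0]},
    {"grip": -1, "delta_pos": [-0.33, 0.89, 0.0]}
  ]
}}

```text
schema error: expected keys grip, delta_pos, spin
```

Emit:
{"method": "jog_arm", "body": {
  "targets": [
    {"grip": -1, "delta_pos": [-0.16, 0.44, 0.0]},
    {"grip": -1, "delta_pos": [-0.33, 0.89, 0.1]},
    {"grip": -1, "delta_pos": [-0.33, 0.89, 0.3]}
  ]
}}

```text
schema error: expected keys grip, delta_pos, spin
```

Emit:
{"method": "jog_arm", "body": {
  "targets": [
    {"grip": -1, "delta_pos": [-0.16, 0.44, 0.2]},
    {"grip": -1, "delta_pos": [-0.33, 0.89, 0.5]},
    {"grip": -1, "delta_pos": [-0.33, 0.89, 0.7]}
  ]
}}

```text
schema error: expected keys grip, delta_pos, spin
```

Emit:
{"method": "jog_arm", "body": {
  "targets": [
    {"grip": -1, "delta_pos": [-0.16, 0.44, 0.0], "spin": 0},
    {"grip": -1, "delta_pos": [-0.33, 0.89, 0.0], "spin": 0},
    {"grip": -1, "delta_pos": [-0.33, 0.89, 0.0], "spin": 0}
  ]
}}

```text
clock: 1.2
ee_pos: [0.298, 0.3887, 0.2314]
tcp_rot: [[0.299, 0.954, 0.001], [0.954, -0.299, -0.001], [-0.0, 0.001, -1.0]]
wrist_force: [-0.1, 0.1, 0.5]
width: 0.002
```

Emit:
{"method": "jog_arm", "body": {
  "targets": [
    {"grip": -1, "delta_pos": [-0.16, 0.44, 0.0], "spin": 0},
    {"grip": -1, "delta_pos": [-0.33, 0.89, 0.1], "spin": 0},
    {"grip": -1, "delta_pos": [-0.33, 0.89, 0.3], "spin": 0}
  ]
}}

```text
clock: 1.5
ee_pos: [0.374, 0.332, 0.2021]
tcp_rot: [[0.299, 0.954, 0.003], [0.954, -0.299, 0.001], [0.002, 0.003, -1.0]]
wrist_force: [0.2, 1.4, -0.6]
width: -0.001
```

Emit:
{"method": "jog_arm", "body": {
  "targets": [
    {"grip": -1, "delta_pos": [-0.16, 0.44, 0.2], "spin": 0},
    {"grip": -1, "delta_pos": [-0.33, 0.89, 0.5], "spin": 0},
    {"grip": -1, "delta_pos": [-0.33, 0.89, 0.7], "spin": 0}
  ]
}}

```text
clock: 1.8
ee_pos: [0.4481, 0.2744, 0.1304]
tcp_rot: [[0.297, 0.955, 0.001], [0.955, -0.297, 0.0], [0.0, 0.001, -1.0]]
wrist_force: [-1.0, 1.2, 0.1]
width: -0.006
```

```bash
cat > to.py <<'E'
from h import *
def to(p,ang=None):
    s=env.sense();R=np.array(s["tcp_rot"]);d=R.T@(np.array(p)-s["ee_pos"])/.1
    a=np.degrees(np.arctan2(R[1,0],R[0,0])); print("t",round(float(s["clock"]),2),"ee",np.round(s["ee_pos"],4),"F",np.round(s["wrist_force"],2),"xang",a.round(2),"w",round(float(s["width"]),3)); print("delta",d.round(4), "spin",None if ang is None else round(float((a-ang)/90),4))
E
python3 -c "
from to import *
to([.526,.2257,.02],72.85)"
```

```text
t 1.8 ee [0.4481 0.2744 0.1304] F [-0.97  1.22  0.06] xang 72.7 w -0.006
delta [-0.234   0.8868  1.1047] spin -0.0017
```

Emit:
{"method": "jog_arm", "body": {
  "targets": [
    {"grip": -1, "delta_pos": [-0.12, 0.44, 0.3], "spin": 0},
    {"grip": -1, "delta_pos": [-0.23, 0.88, 0.6], "spin": 0},
    {"grip": -1, "delta_pos": [-0.23, 0.88, 0.9], "spin": 0},
    {"grip": -1, "delta_pos": [-0.23, 0.88, 1.0], "spin": 0},
    {"grip": -1, "delta_pos": [-0.23, 0.88, 1.0], "spin": 0}
  ]
}}

```text
clock: 2.3
ee_pos: [0.5211, 0.2279, 0.0299]
tcp_rot: [[0.295, 0.956, -0.004], [0.956, -0.295, -0.001], [-0.002, -0.003, -1.0]]
wrist_force: [0.7, 0.1, 0.7]
width: -0.004
```

```bash
python3 -c "
from to import *
to([.526,.2257,.012],72.85)
t=grab_frame('top');s=grab_frame('scene')
crop(t,'t2.png',180,160,300,280,5);crop(s,'s2.png',220,100,320,220,5)"
```

```text
t 2.3 ee [0.5211 0.2279 0.0299] F [0.65 0.09 0.75] xang 72.86 w -0.004
delta [-0.0059  0.0543  0.179 ] spin 0.0001
```

View pics/t2.png

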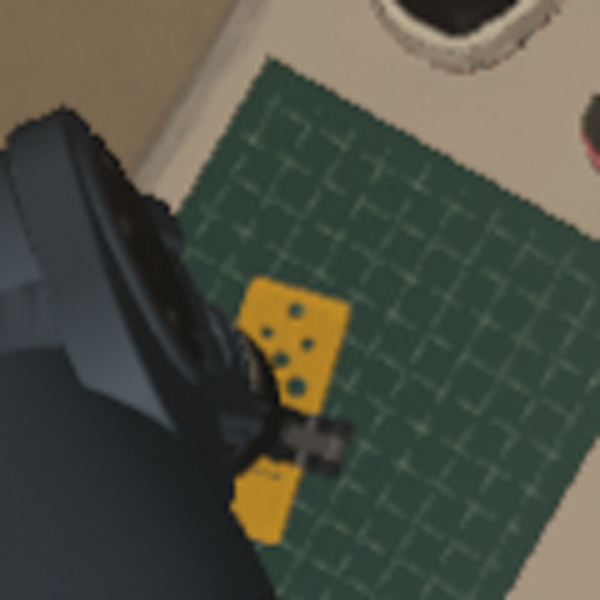

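View pics/s2.png

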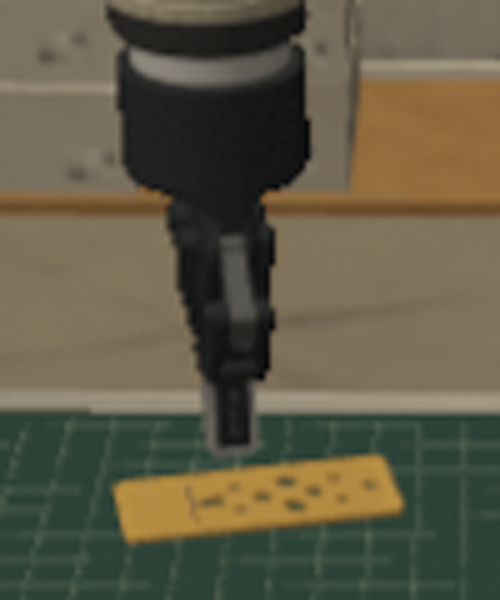

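The fingertips are centred over the stencil, with the tip at (230,450) in the scene crop. I'll go down to 13 mm, then touch down slowly.

Emit:
{"method": "jog_arm", "body": {
  "targets": [
    {"grip": -1, "delta_pos": [-0.005, 0.025, 0.06], "spin": 0},
    {"grip": -1, "delta_pos": [-0.005, 0.045, 0.12], "spin": 0},
    {"grip": -1, "delta_pos": [-0.005, 0.045, 0.16], "spin": 0},
    {"grip": -1, "delta_pos": [-0.005, 0.045, 0.16], "spin": 0},
    {"grip": -1, "delta_pos": [-0.005, 0.045, 0.16], "spin": 0}
  ]
}}

```text
clock: 2.9
ee_pos: [0.5268, 0.226, 0.0153]
tcp_rot: [[0.295, 0.956, -0.0], [0.956, -0.295, -0.0], [-0.0, -0.0, -1.0]]
wrist_force: [0.5, 0.1, 0.8]
width: 0.0
```

```bash
python3 -c "
from to import *
to([.5252,.2263,.0065],72.85)"
```

```text
t 2.9 ee [0.5268 0.226  0.0153] F [0.49 0.09 0.76] xang 72.85 w 0.0
delta [-0.0021 -0.0165  0.088 ] spin -0.0
```

Emit:
{"method": "jog_arm", "body": {
  "targets": [
    {"grip": -1, "delta_pos": [0, 0, 0.01], "spin": 0},
    {"grip": -1, "delta_pos": [0, -0.01, 0.02], "spin": 0},
    {"grip": -1, "delta_pos": [0, -0.015, 0.03], "spin": 0},
    {"grip": -1, "delta_pos": [0, -0.015, 0.04], "spin": 0},
    {"grip": -1, "delta_pos": [0, -0.015, 0.05], "spin": 0},
    {"grip": -1, "delta_pos": [0, -0.015, 0.055], "spin": 0},
    {"grip": -1, "delta_pos": [0, -0.015, 0.059], "spin": 0}
  ]
}}

```text
clock: 3.6
ee_pos: [0.5256, 0.2265, 0.0094]
tcp_rot: [[0.295, 0.956, 0.0], [0.956, -0.295, -0.0], [-0.0, 0.0, -1.0]]
wrist_force: [-0.5, -0.4, -0.8]
width: -0.002
```

Emit:
{"method": "jog_arm", "body": {
  "targets": [
    {"grip": -1, "delta_pos": [0, 0, 0.004], "spin": 0},
    {"grip": -1, "delta_pos": [0, 0, 0.008], "spin": 0},
    {"grip": -1, "delta_pos": [0, 0, 0.012], "spin": 0}
  ]
}}

```text
clock: 3.9
ee_pos: [0.5256, 0.2265, 0.0082]
tcp_rot: [[0.295, 0.956, 0.0], [0.956, -0.295, -0.0], [-0.0, 0.0, -1.0]]
wrist_force: [-0.2, -0.2, 0.7]
width: 0.001
```

Emit:
{"method": "jog_arm", "body": {
  "targets": [
    {"grip": -1, "delta_pos": [0, 0, 0.004], "spin": 0},
    {"grip": -1, "delta_pos": [0, 0, 0.008], "spin": 0}
  ]
}}

```text
clock: 4.1
ee_pos: [0.5256, 0.2265, 0.0075]
tcp_rot: [[0.295, 0.956, 0.0], [0.956, -0.295, 0.0], [0.0, 0.0, -1.0]]
wrist_force: [-2.0, -0.6, 6.5]
width: 0.001
```

Emit:
{"method": "jog_arm", "body": {
  "targets": [
    {"grip": -1, "delta_pos": [0, 0, 0.003], "spin": 0},
    {"grip": -1, "delta_pos": [0, 0, 0.006], "spin": 0}
  ]
}}

```text
clock: 4.3
ee_pos: [0.5256, 0.2265, 0.0075]
tcp_rot: [[0.295, 0.956, 0.0], [0.956, -0.295, 0.0], [0.0, 0.0, -1.0]]
wrist_force: [-3.1, -1.4, 11.6]
width: -0.002
```

Emit:
{"method": "jog_arm", "body": {
  "targets": [
    {"grip": -1, "delta_pos": [0, 0, -0.003], "spin": 0},
    {"grip": -1, "delta_pos": [0.004, -0.02, -0.003], "spin": 0.004},
    {"grip": -1, "delta_pos": [0.011, -0.05, -0.003], "spin": 0.01},
    {"grip": -1, "delta_pos": [0.018, -0.08, -0.003], "spin": 0.016},
    {"grip": -1, "delta_pos": [0.024, -0.11, -0.003], "spin": 0.024},
    {"grip": -1, "delta_pos": [0.031, -0.14, -0.003], "spin": 0.032},
    {"grip": -1, "delta_pos": [0.038, -0.17, -0.003], "spin": 0.04},
    {"grip": -1, "delta_pos": [0.044, -0.2, -0.003], "spin": 0.048}
  ]
}}

```text
clock: 5.1
ee_pos: [0.5083, 0.2369, 0.0075]
tcp_rot: [[0.367, 0.93, 0.002], [0.93, -0.367, 0.0], [0.001, 0.001, -1.0]]
wrist_force: [1.4, -0.7, 5.1]
width: 0.003
```

```bash
python3 -c "
from to import *
to([.5252,.2263,.0065],60.2)
t=grab_frame('top');s=grab_frame('scene')
crop(t,'t3.png',180,170,300,290,5);crop(s,'s3.png',190,165,320,240,6)"
```

```text
t 5.1 ee [0.5083 0.2369 0.0075] F [ 1.43 -0.74  5.09] xang 68.47 w 0.003
delta [-0.0366  0.1966  0.0104] spin 0.0919
```

View pics/t3.png

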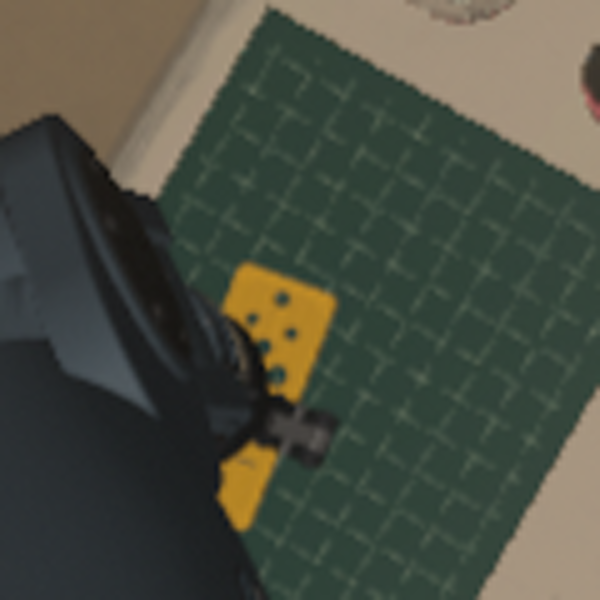

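View pics/s3.png

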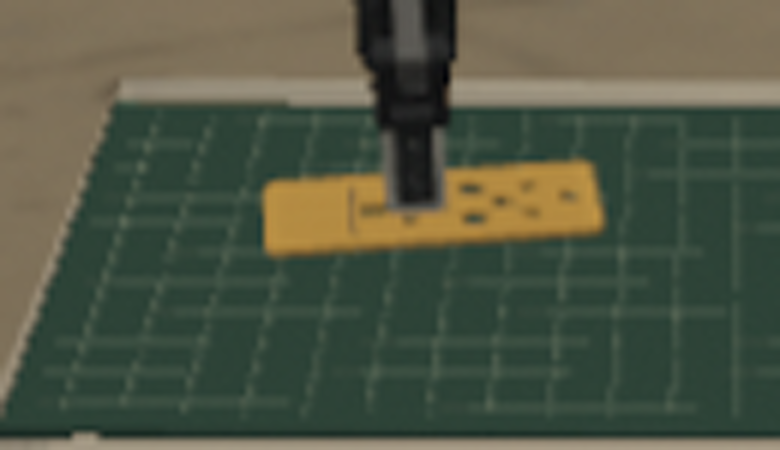

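It follows and turns with the finger. In the scene crop it spans about (265,183) to (600,235). I'll continue with a little more press.

Emit:
{"method": "jog_arm", "body": {
  "targets": [
    {"grip": -1, "delta_pos": [0.006, -0.04, 0.001], "spin": 0.009},
    {"grip": -1, "delta_pos": [0.011, -0.08, 0.001], "spin": 0.018},
    {"grip": -1, "delta_pos": [0.017, -0.12, 0.001], "spin": 0.027},
    {"grip": -1, "delta_pos": [0.023, -0.16, 0.001], "spin": 0.036},
    {"grip": -1, "delta_pos": [0.029, -0.2, 0.001], "spin": 0.045},
    {"grip": -1, "delta_pos": [0.034, -0.24, 0.001], "spin": 0.054},
    {"grip": -1, "delta_pos": [0.04, -0.28, 0.001], "spin": 0.063},
    {"grip": -1, "delta_pos": [0.046, -0.32, 0.001], "spin": 0.072},
    {"grip": -1, "delta_pos": [0.051, -0.36, 0.001], "spin": 0.081},
    {"grip": -1, "delta_pos": [0.057, -0.4, 0.001], "spin": 0.09}
  ]
}}

```text
clock: 6.2
ee_pos: [0.4732, 0.2569, 0.0075]
tcp_rot: [[0.494, 0.869, 0.002], [0.869, -0.494, 0.0], [0.001, 0.001, -1.0]]
wrist_force: [2.2, -1.8, 5.2]
width: 0.002
```

```bash
cat > st.py <<'E'
from meas import *
from to import to
def stencil(f,roi,z):
    m0=cv2.inRange(hsv(f),(15,125,90),(32,255,255)); x0,y0,x1,y1=roi;m=np.zeros_like(m0);m[y0:y1,x0:x1]=m0[y0:y1,x0:x1]
    m=cv2.morphologyEx(m,cv2.MORPH_OPEN,np.ones((2,2)))
    h=cv2.convexHull(cv2.findNonZero(m)); m[:]=0; cv2.fillConvexPoly(m,h,255)
    P=ray(f,quad(m,roi),z); return P
N=np.array([np.cos(np.radians(150.2)),np.sin(np.radians(150.2))])
def report(P):
    print(*brief(P),"over-edge of centre",round(float(P.mean(0)[:2]@N+.2)*1e3,1),"corners",((P[:,:2]@N+.2)*1e3).round(1))
E
python3 -c "
from st import *
to([.5252,.2263,.0065],60.2)
s=grab_frame('scene')
crop(s,'s4.png',180,165,320,255,5)
report(stencil(s,(190,180,310,225),.0075))"
```

```text
t 6.2 ee [0.4732 0.2569 0.0075] F [ 2.23 -1.76  5.18] xang 60.37 w 0.002
delta [-0.0091  0.6034  0.0112] spin 0.0018
c [0.4783 0.2501] edges [ 52.8 119.5  52.7 119.5] ang 150.32 over-edge of centre -90.8 corners [-150.3 -150.7  -31.3  -30.8]
```

View pics/s4.png

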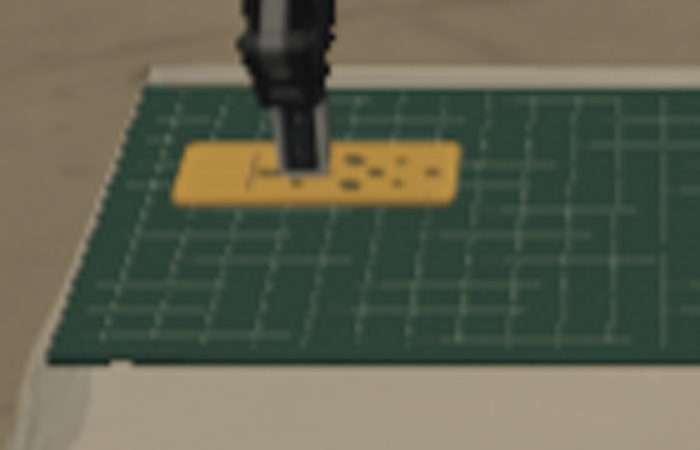

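Emit:
{"method": "jog_arm", "body": {
  "targets": [
    {"grip": -1, "delta_pos": [0, -0.04, 0.001], "spin": 0},
    {"grip": -1, "delta_pos": [0, -0.08, 0.001], "spin": 0},
    {"grip": -1, "delta_pos": [0, -0.12, 0.001], "spin": 0},
    {"grip": -1, "delta_pos": [0, -0.16, 0.001], "spin": 0},
    {"grip": -1, "delta_pos": [0, -0.2, 0.001], "spin": 0},
    {"grip": -1, "delta_pos": [0, -0.24, 0.001], "spin": 0},
    {"grip": -1, "delta_pos": [0, -0.28, 0.001], "spin": 0},
    {"grip": -1, "delta_pos": [0, -0.32, 0.001], "spin": 0},
    {"grip": -1, "delta_pos": [0, -0.36, 0.001], "spin": 0},
    {"grip": -1, "delta_pos": [0, -0.4, 0.001], "spin": 0}
  ]
}}

```text
clock: 7.25
ee_pos: [0.4386, 0.2767, 0.0075]
tcp_rot: [[0.494, 0.869, 0.002], [0.869, -0.494, 0.0], [0.001, 0.002, -1.0]]
wrist_force: [3.8, -2.3, 6.9]
width: -0.001
```

```bash

python3 -c "
from st import *
to([.5252,.2263,.0065],60.2)
s=grab_frame('scene')
crop(s,'s5.png',170,165,310,255,5)
report(stencil(s,(190,180,310,225),.0075))"
```

```text
t 7.25 ee [0.4386 0.2767 0.0075] F [ 3.81 -2.32  6.9 ] xang 60.4 w -0.001
delta [-0.0103  1.0024  0.0117] spin 0.0022
c [0.4439 0.2697] edges [ 52.8 124.3  53.6 115.7] ang 150.32 over-edge of centre -51.1 corners [-111.7 -110.6   13.7    4.1]
```

View pics/s5.png

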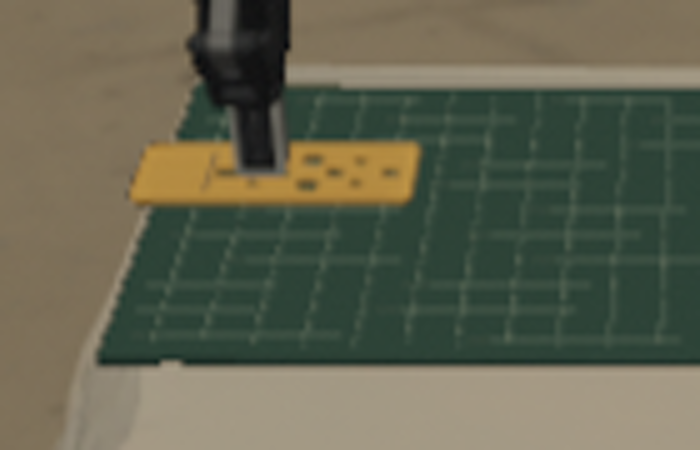

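Emit:
{"method": "jog_arm", "body": {
  "targets": [
    {"grip": -1, "delta_pos": [0, -0.04, 0], "spin": 0},
    {"grip": -1, "delta_pos": [0, -0.08, 0], "spin": 0},
    {"grip": -1, "delta_pos": [0, -0.12, 0], "spin": 0},
    {"grip": -1, "delta_pos": [0, -0.16, 0], "spin": 0},
    {"grip": -1, "delta_pos": [0, -0.2, 0], "spin": 0},
    {"grip": -1, "delta_pos": [0, -0.24, 0], "spin": 0},
    {"grip": -1, "delta_pos": [0, -0.28, 0], "spin": 0},
    {"grip": -1, "delta_pos": [0, -0.305, 0], "spin": 0},
    {"grip": -1, "delta_pos": [0, -0.305, 0], "spin": 0}
  ]
}}

```text
clock: 8.2
ee_pos: [0.4116, 0.2919, 0.0075]
tcp_rot: [[0.494, 0.87, 0.002], [0.87, -0.494, 0.001], [0.001, 0.001, -1.0]]
wrist_force: [1.0, -1.1, 7.7]
width: 0.004
```

```bash

python3 -c "
from st import *
to([.5252,.2263,.0065],60.2)
s=grab_frame('scene')
crop(s,'s6.png',150,165,310,255,5)
report(stencil(s,(160,180,310,225),.0075))"
```

```text
t 8.2 ee [0.4116 0.2919 0.0075] F [ 1.01 -1.07  7.74] xang 60.42 w 0.004
delta [-0.0102  1.3115  0.0109] spin 0.0024
c [0.4166 0.2852] edges [ 52.7 121.4  52.7 119. ] ang 150.32 over-edge of centre -19.8 corners [-79.8 -79.9  41.5  39.1]
```

View pics/s6.png

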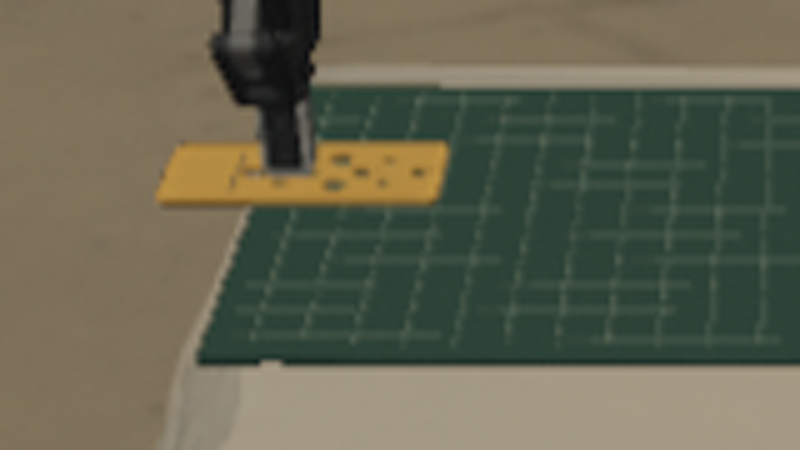

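The tab overhangs by 40 mm and is square to the edge. Now I'll lift off and open the gripper.

Emit:
{"method": "jog_arm", "body": {
  "targets": [
    {"grip": -1, "delta_pos": [0, 0, -0.01], "spin": 0},
    {"grip": -1, "delta_pos": [0, 0, -0.05], "spin": 0},
    {"grip": -1, "delta_pos": [0, 0, -0.3], "spin": 0},
    {"grip": 0.6, "delta_pos": [0, -0.3, -0.7], "spin": 0},
    {"grip": 0.6, "delta_pos": [0, -0.7, -1.0], "spin": 0},
    {"grip": 0.6, "delta_pos": [0, -1.0, -1.0], "spin": 0},
    {"grip": 0.6, "delta_pos": [0, -1.0, -1.0], "spin": 0}
  ]
}}

```text
clock: 8.95
ee_pos: [0.3218, 0.3419, 0.1079]
tcp_rot: [[0.491, 0.871, -0.0], [0.871, -0.491, 0.001], [0.001, -0.001, -1.0]]
wrist_force: [-0.4, -0.3, -0.4]
width: 0.677
```

```bash

python3 -c "
from st import *
s=grab_frame('scene');t=grab_frame('top')
crop(s,'s7.png',150,100,310,255,4);crop(t,'t7.png',120,180,320,330,4)
report(stencil(s,(160,180,310,225),.0075))
try: report(stencil(t,(160,200,260,300),.0075))
except Exception as e: print(e)
to([.4166-.868*.0435,.2848+.497*.0435,.05],60.3)
"
```

```text
c [0.4166 0.2852] edges [ 52.7 121.4  52.7 119. ] ang 150.32 over-edge of centre -19.8 corners [-79.8 -79.9  41.5  39.1]
c [0.4299 0.2778] edges [66.9 62.3 98.5 50.7] ang -31.97 over-edge of centre -35.0 corners [-75.8  -8.9  21.5 -76.9]
t 9.05 ee [0.3237 0.3408 0.107 ] F [ 0.65 -0.4  -0.07] xang 60.52 w 0.803
delta [-0.028   0.6489  0.5697] spin 0.0025
```

View pics/t7.png

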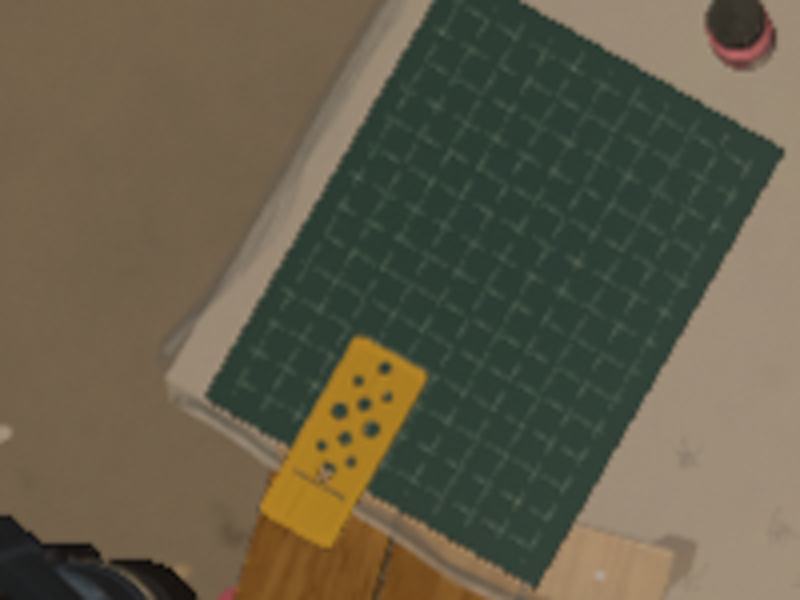

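View pics/s7.png

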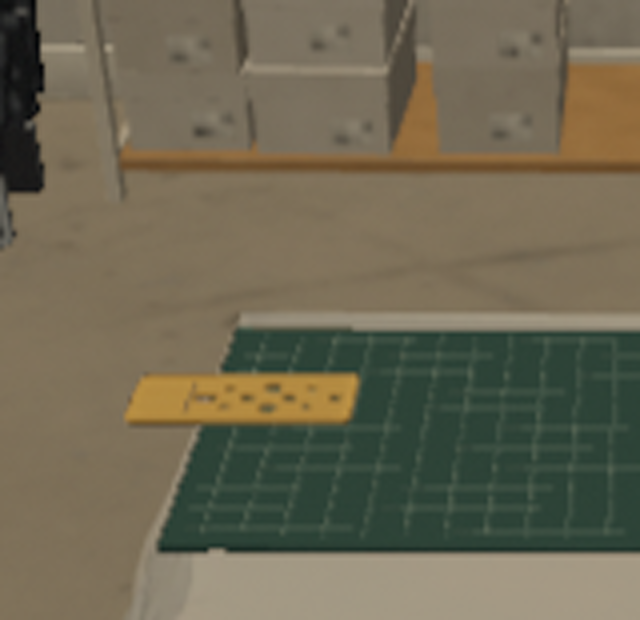

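```bash

python3 -c "
from st import *
t=grab_frame('top')
g=(np.array([(358,335),(428,375),(331,548),(262,507)],float)+.5)/4-.5+[120,180]
report(ray(t,g,.0075))
m=cv2.inRange(hsv(t),(20,170,120),(30,255,255));m[:200]=0;m[330:]=0;m[:,:160]=0;m[:,260:]=0
m=cv2.morphologyEx(m,cv2.MORPH_OPEN,np.ones((2,2)));c=max(cv2.findContours(m,0,1)[0],key=cv2.contourArea);r=cv2.minAreaRect(c);print(r)
report(ray(t,cv2.boxPoints(r),.0075))
"
```

```text
c [0.4159 0.2878] edges [ 48.2 116.4  47.8 115.8] ang 150.62 over-edge of centre -17.9 corners [-76.  -75.8  40.6  39.7]
((206.26292419433594, 290.9964599609375), (20.817806243896484, 50.30339050292969), 29.47589111328125)
c [0.4134 0.2867] edges [118.2  49.8 118.   49.6] ang -29.48 over-edge of centre -16.2 corners [ 42.9 -75.3 -75.3  42.7]
```

```bash
python3 -c "
from to import *
to([.3777,.3078,.04],60.35)"
```

```text
t 9.1 ee [0.3242 0.3404 0.1067] F [ 0.21  0.19 -0.08] xang 60.46 w 0.799
delta [-0.0197  0.6264  0.667 ] spin 0.0012
```

Emit:
{"method": "jog_arm", "body": {
  "targets": [
    {"grip": 0.6, "delta_pos": [-0.01, 0.25, 0.2], "spin": 0},
    {"grip": 0.6, "delta_pos": [-0.02, 0.5, 0.4], "spin": 0},
    {"grip": 0.6, "delta_pos": [-0.02, 0.63, 0.6], "spin": 0},
    {"grip": 0.6, "delta_pos": [-0.02, 0.63, 0.67], "spin": 0},
    {"grip": 0.6, "delta_pos": [-0.02, 0.63, 0.67], "spin": 0},
    {"grip": 0.6, "delta_pos": [-0.02, 0.63, 0.67], "spin": 0}
  ]
}}

```text
clock: 9.7
ee_pos: [0.378, 0.3078, 0.0401]
tcp_rot: [[0.494, 0.87, -0.0], [0.87, -0.494, -0.0], [-0.0, -0.0, -1.0]]
wrist_force: [0.7, -0.9, -0.2]
width: 0.8
```

```bash
python3 -c "
from to import *
s=grab_frame('scene');t=grab_frame('top')
to([.3777,.3078,-.014],60.35)
crop(s,'s8.png',150,100,310,255,4);crop(t,'t8.png',120,200,280,320,5)"
```

```text
t 9.8 ee [0.3782 0.3084 0.0406] F [ 0.38  0.64 -0.1 ] xang 60.45 w 0.799
delta [-0.0078 -0.0014  0.5463] spin 0.0011
```

View pics/s8.png

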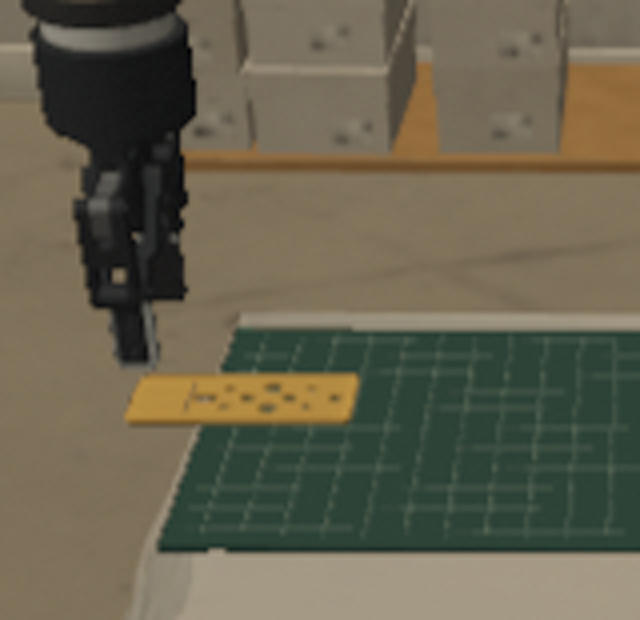

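View pics/t8.png

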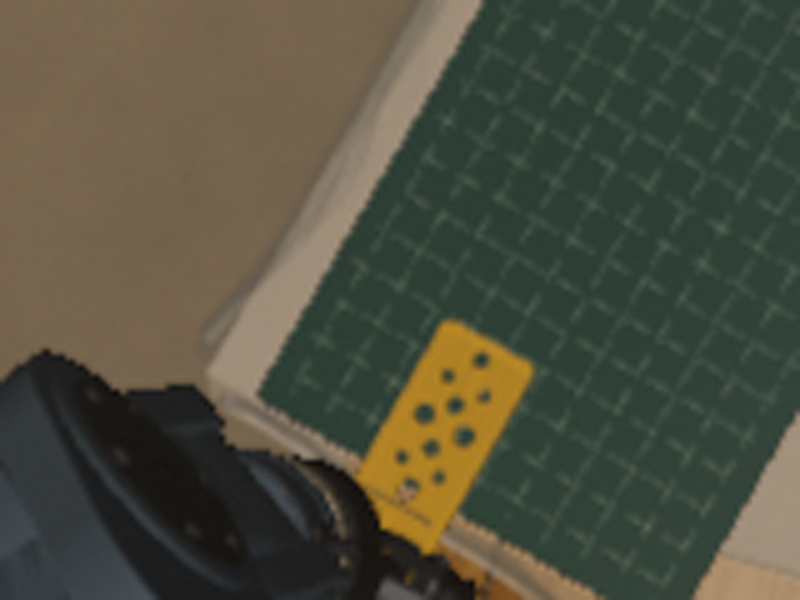

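Emit:
{"method": "jog_arm", "body": {
  "targets": [
    {"grip": 0.6, "delta_pos": [-0.005, 0, 0.08], "spin": 0},
    {"grip": 0.6, "delta_pos": [-0.005, 0, 0.16], "spin": 0},
    {"grip": 0.6, "delta_pos": [-0.005, 0, 0.24], "spin": 0},
    {"grip": 0.6, "delta_pos": [-0.005, 0, 0.29], "spin": 0},
    {"grip": 0.6, "delta_pos": [-0.005, 0, 0.32], "spin": 0},
    {"grip": 0.6, "delta_pos": [-0.005, 0, 0.34], "spin": 0},
    {"grip": 0.6, "delta_pos": [-0.005, 0, 0.36], "spin": 0},
    {"grip": 0.6, "delta_pos": [-0.005, 0, 0.38], "spin": 0},
    {"grip": 0.6, "delta_pos": [-0.005, 0, 0.4], "spin": 0}
  ]
}}

```text
clock: 10.7
ee_pos: [0.378, 0.3075, -0.0001]
tcp_rot: [[0.494, 0.87, 0.0], [0.87, -0.494, 0.0], [0.0, 0.0, -1.0]]
wrist_force: [-1.2, -0.2, 0.3]
width: 0.796
```

Emit:
{"method": "jog_arm", "body": {
  "targets": [
    {"grip": 0.6, "delta_pos": [0, 0, 0.02], "spin": 0},
    {"grip": 0.6, "delta_pos": [0, 0, 0.05], "spin": 0},
    {"grip": 0.6, "delta_pos": [0, 0, 0.09], "spin": 0},
    {"grip": 0.6, "delta_pos": [0, 0, 0.13], "spin": 0},
    {"grip": 0.6, "delta_pos": [0, 0, 0.14], "spin": 0},
    {"grip": 0.6, "delta_pos": [0, 0, 0.14], "spin": 0}
  ]
}}

```text
clock: 11.3
ee_pos: [0.3777, 0.3073, -0.0144]
tcp_rot: [[0.494, 0.87, -0.0], [0.87, -0.494, -0.0], [-0.001, -0.0, -1.0]]
wrist_force: [0.1, 0.2, -0.1]
width: 0.8
```

```bash
python3 -c "
from st import *
s=grab_frame('scene')
to([.3777,.3078,-.014],60.35)
report(stencil(s,(160,180,310,225),.0075))
crop(s,'s9.png',150,130,290,235,5.7)"
```

```text
t 11.35 ee [ 0.3778  0.3074 -0.0142] F [-0.76  0.46 -0.21] xang 60.43 w 0.803
delta [ 0.0033 -0.0031 -0.002 ] spin 0.0009
c [0.4247 0.2806] edges [ 52.7  95.   54.2 108.1] ang -29.64 over-edge of centre -29.1 corners [-79.8 -79.9  15.1  28.3]
```

View pics/s9.png

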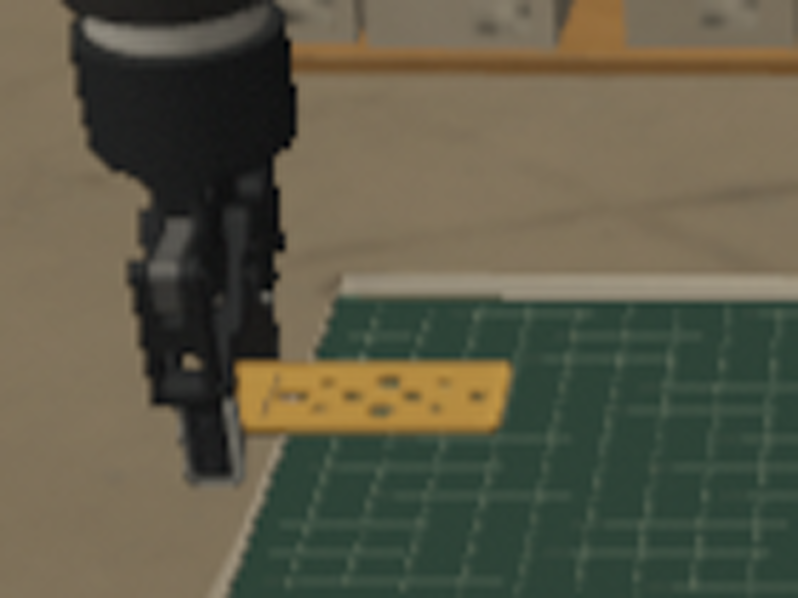

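The fingers straddle the tab with no contact. I'll close on it gently.

Emit:
{"method": "jog_arm", "body": {
  "targets": [
    {"grip": 0.3, "delta_pos": [0, 0, 0], "spin": 0},
    {"grip": 0.25, "delta_pos": [0, 0, 0], "spin": 0},
    {"grip": 0.2, "delta_pos": [0, 0, 0], "spin": 0},
    {"grip": 0.15, "delta_pos": [0, 0, 0], "spin": 0},
    {"grip": 0.0, "delta_pos": [0, 0, 0], "spin": 0},
    {"grip": -0.2, "delta_pos": [0, 0, 0], "spin": 0},
    {"grip": -0.2, "delta_pos": [0, 0, 0], "spin": 0}
  ],
  "newtons": 50
}}

```text
clock: 12.05
ee_pos: [0.378, 0.3076, -0.0139]
tcp_rot: [[0.494, 0.87, 0.0], [0.87, -0.494, 0.0], [0.0, 0.0, -1.0]]
wrist_force: [-0.3, -0.5, 4.2]
width: 0.562
```

```bash
python3 -c "
from st import *
s=grab_frame('scene')
to([.3777,.3078,-.014],60.35)
report(stencil(s,(160,180,310,225),.0075))
crop(s,'s10.png',150,130,290,235,5.7)"
```

```text
t 12.1 ee [ 0.378   0.3075 -0.014 ] F [-0.22 -0.1   4.24] xang 60.43 w 0.562
delta [ 0.0012 -0.0036  0.0004] spin 0.0009
c [0.426  0.2799] edges [ 53.4  87.7  53.6 105.9] ang -29.64 over-edge of centre -30.6 corners [-83.1 -74.8  12.8  22.8]
```

View pics/s10.png

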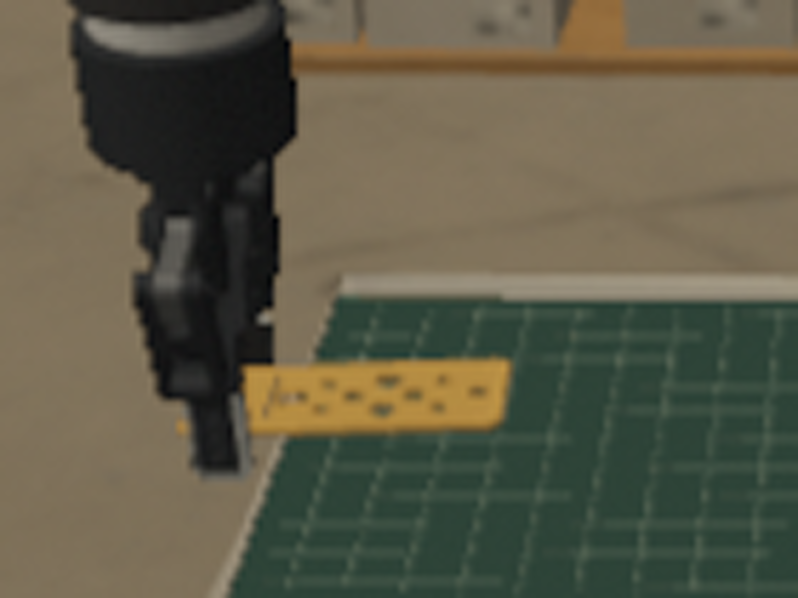

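Emit:
{"method": "jog_arm", "body": {
  "targets": [
    {"grip": -0.2, "delta_pos": [0, 0, -0.01], "spin": 0},
    {"grip": -0.2, "delta_pos": [0, 0, -0.03], "spin": 0},
    {"grip": -0.2, "delta_pos": [0, 0, -0.07], "spin": 0},
    {"grip": -0.2, "delta_pos": [0, 0, -0.15], "spin": 0},
    {"grip": -0.2, "delta_pos": [0, 0, -0.3], "spin": 0},
    {"grip": -0.2, "delta_pos": [0, 0, -0.5], "spin": 0},
    {"grip": -0.2, "delta_pos": [0, 0, -0.7], "spin": 0},
    {"grip": -0.2, "delta_pos": [0, 0, -0.8], "spin": 0},
    {"grip": -0.2, "delta_pos": [0, 0, -0.8], "spin": 0},
    {"grip": -0.2, "delta_pos": [0, 0, -0.8], "spin": 0}
  ],
  "newtons": 60
}}

```text
clock: 13.1
ee_pos: [0.3777, 0.3073, 0.0656]
tcp_rot: [[0.494, 0.87, -0.0], [0.87, -0.494, -0.0], [-0.0, -0.0, -1.0]]
wrist_force: [-0.2, 0.3, -0.3]
width: 0.56
```

```bash
python3 -c "
from st import *
s=grab_frame('scene');t=grab_frame('top')
to([.3777,.3078,-.014],60.35)
crop(s,'s11.png',150,80,290,185,5.7);crop(t,'t11.png',130,190,270,320,4.5)"
```

```text
t 13.2 ee [0.3773 0.307  0.065 ] F [ 0.57  0.48 -1.18] xang 60.43 w 0.559
delta [ 1.020e-02 -5.000e-04  7.903e-01] spin 0.0009
```

View pics/s11.png

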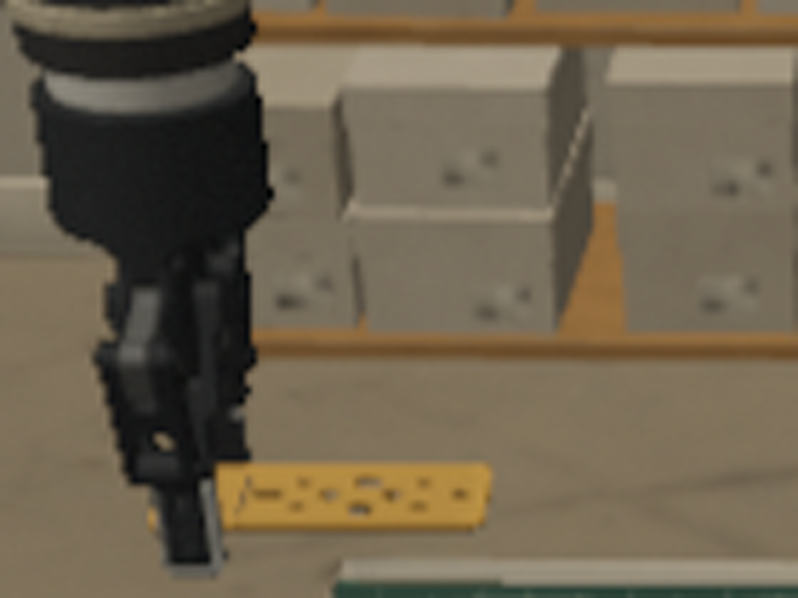

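View pics/t11.png

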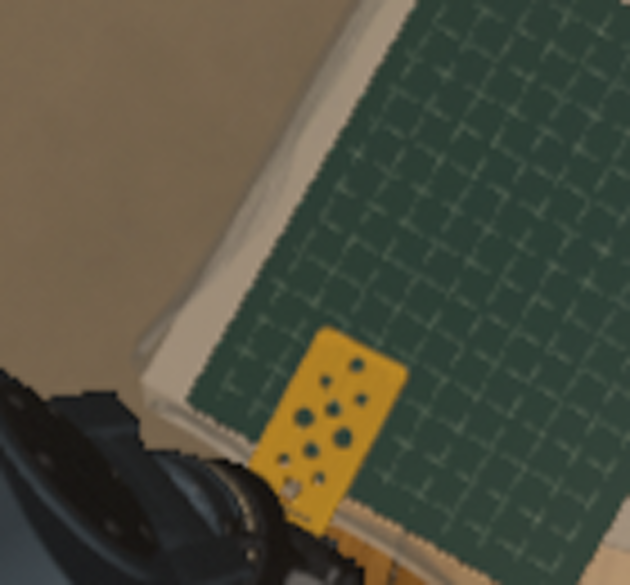

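The stencil is held nearly level. I'll triangulate the hole, the slot and the rear corners relative to the tool.

```bash
cat > tri.py <<'E'
from h import *
def un(p,s,x0,y0): return (np.array(p,float)+.5)/s-.5+[x0,y0]
def tri(s,t,ps,pt):
    M=lambda f: np.asarray(f["camera_matrix"])@np.asarray(f["extrinsics"])[:3]
    X=cv2.triangulatePoints(M(s),M(t),ps.T.copy(),pt.T.copy());return (X[:3]/X[3]).T
E
python3 -c "
from tri import *
s=grab_frame('scene');t=grab_frame('top')
ps=un([(459,494),(491,464),(487,528),(265,493)],5.7,150,80);pt=un([(357,364),(325,327),(408,372),(290,488)],4.5,130,190)
X=tri(s,t,ps,pt);print(X.round(4))
print('reproj',(proj(s,X)-ps).round(2).tolist(),(proj(t,X)-pt).round(2).tolist())
e=env.sense();R=np.array(e['tcp_rot']);print('in tool',((X-e['ee_pos'])@R*1e3).round(1).tolist(),e['ee_pos'],e['clock'])
d=X[0]-X[3];print(np.linalg.norm(d)*1e3,'yaw',np.degrees(np.arctan2(-d[1],-d[0])),'pitch',np.degrees(np.arcsin(d[2]/np.linalg.norm(d))))
"
```

```text
[[0.459  0.2637 0.0866]
 [0.4778 0.2794 0.0878]
 [0.4565 0.238  0.0844]
 [0.3974 0.2966 0.0879]]
reproj [[0.21, -0.01], [0.02, -0.0], [-0.92, 0.04], [0.47, -0.02]] [[-0.06, 0.15], [-0.01, 0.01], [0.24, -0.63], [-0.11, 0.33]]
in tool [[2.6, 92.3, -21.6], [25.5, 100.9, -22.8], [-21.0, 102.8, -19.4], [0.8, 22.6, -22.8]] [0.37742324 0.30702832 0.06505591] 13.3
69.76046251325846 yaw 151.90429649892235 pitch -1.0329935278455673
```

```bash
python3 -c "
from to import *
t=grab_frame('top')
print(ray(t,(419,297),.11),ray(t,(452,297),.074),ray(t,(304,185),.074),ray(t,(418,338),.074))
to([.4778,-.0462,.075],50.4)"
```

```text
[[ 0.39616727 -0.20122018  0.11      ]] [[ 0.39483526 -0.27993826  0.074     ]] [[0.65224774 0.0499936  0.074     ]] [[ 0.30447975 -0.20206792  0.074     ]]
t 13.35 ee [0.3775 0.3071 0.0651] F [ 0.44 -0.35 -1.35] xang 60.43 w 0.559
delta [-2.5778  2.616  -0.0961] spin 0.1114
```

Emit:
{"method": "jog_arm", "body": {
  "targets": [
    {"grip": -0.2, "delta_pos": [-0.1, 0.1, -0.05], "spin": 0},
    {"grip": -0.2, "delta_pos": [-0.25, 0.25, -0.12], "spin": 0},
    {"grip": -0.2, "delta_pos": [-0.45, 0.45, -0.18], "spin": 0},
    {"grip": -0.2, "delta_pos": [-0.65, 0.65, -0.2], "spin": 0},
    {"grip": -0.2, "delta_pos": [-0.85, 0.86, -0.2], "spin": 0}
  ]
}}

```text
clock: 13.85
ee_pos: [0.4109, 0.1895, 0.0863]
tcp_rot: [[0.493, 0.87, 0.0], [0.87, -0.493, -0.0], [0.0, 0.0, -1.0]]
wrist_force: [0.8, 0.5, -2.3]
width: 0.558
```

Emit:
{"method": "jog_arm", "body": {
  "targets": [
    {"grip": -0.2, "delta_pos": [-0.2, 0.2, 0], "spin": 0},
    {"grip": -0.2, "delta_pos": [-0.4, 0.4, 0], "spin": 0},
    {"grip": -0.2, "delta_pos": [-0.6, 0.6, 0], "spin": 0},
    {"grip": -0.2, "delta_pos": [-0.8, 0.8, 0], "spin": 0},
    {"grip": -0.2, "delta_pos": [-0.92, 0.94, 0], "spin": 0}
  ]
}}

```text
clock: 14.35
ee_pos: [0.4469, 0.0623, 0.086]
tcp_rot: [[0.495, 0.869, -0.0], [0.869, -0.495, -0.001], [-0.001, 0.0, -1.0]]
wrist_force: [1.0, 0.2, -0.4]
width: 0.557
```

Emit:
{"method": "jog_arm", "body": {
  "targets": [
    {"grip": -0.2, "delta_pos": [-0.2, 0.2, 0], "spin": 0.02},
    {"grip": -0.2, "delta_pos": [-0.4, 0.4, 0], "spin": 0.05},
    {"grip": -0.2, "delta_pos": [-0.6, 0.6, 0], "spin": 0.08},
    {"grip": -0.2, "delta_pos": [-0.75, 0.75, 0], "spin": 0.1},
    {"grip": -0.2, "delta_pos": [-0.8, 0.82, 0], "spin": 0.11},
    {"grip": -0.2, "delta_pos": [-0.8, 0.82, 0], "spin": 0.11},
    {"grip": -0.2, "delta_pos": [-0.8, 0.82, 0], "spin": 0.11}
  ]
}}

```text
clock: 15.05
ee_pos: [0.4784, -0.0451, 0.0858]
tcp_rot: [[0.635, 0.772, -0.001], [0.772, -0.635, 0.0], [-0.0, -0.001, -1.0]]
wrist_force: [0.1, -0.2, -0.4]
width: 0.56
```

```bash
python3 -c "
from to import *
to([.4778,-.0462,.04],50.4)"
```

```text
t 15.05 ee [ 0.4784 -0.0451  0.0858] F [ 0.08 -0.23 -0.4 ] xang 50.55 w 0.56
delta [-0.0119  0.0025  0.4581] spin 0.0017
```

Lower to a hover of about 8 mm above the pin tips, then look.

Emit:
{"method": "jog_arm", "body": {
  "targets": [
    {"grip": -0.2, "delta_pos": [-0.01, 0, 0.1], "spin": 0},
    {"grip": -0.2, "delta_pos": [-0.01, 0, 0.25], "spin": 0},
    {"grip": -0.2, "delta_pos": [-0.01, 0, 0.4], "spin": 0},
    {"grip": -0.2, "delta_pos": [-0.01, 0, 0.5], "spin": 0},
    {"grip": -0.2, "delta_pos": [-0.01, 0, 0.55], "spin": 0},
    {"grip": -0.2, "delta_pos": [-0.01, 0, 0.55], "spin": 0},
    {"grip": -0.2, "delta_pos": [-0.01, 0, 0.55], "spin": 0}
  ]
}}

```text
clock: 15.75
ee_pos: [0.4785, -0.046, 0.0312]
tcp_rot: [[0.635, 0.772, 0.0], [0.772, -0.635, -0.0], [0.0, 0.0, -1.0]]
wrist_force: [0.9, -0.2, -1.3]
width: 0.555
```

```bash
python3 -c "
from to import *
to([.4778,-.0462,.04],50.4)
s=grab_frame('scene');t=grab_frame('top')
crop(s,'s12.png',300,200,400,300,6);crop(t,'t12.png',310,190,410,290,6)"
```

```text
t 15.75 ee [ 0.4785 -0.046   0.0312] F [ 0.93 -0.19 -1.34] xang 50.55 w 0.555
delta [-0.0055 -0.0043 -0.0883] spin 0.0016
```

View pics/s12.png

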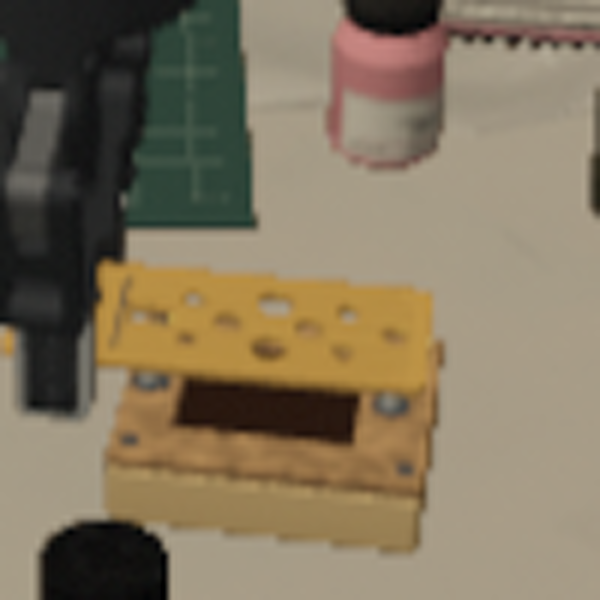

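View pics/t12.png

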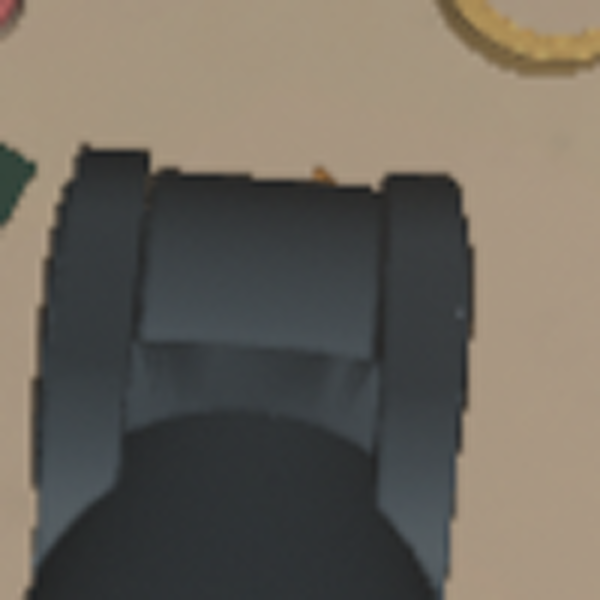

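```bash
python3 -c "
from tri import *
s=grab_frame('scene')
crop(s,'s13.png',312,240,376,285,12)
R=np.array(env.sense()['tcp_rot']);e=np.array(env.sense()['ee_pos']);print(e)
for z in(.0505,.0525):
  P=ray(s,un([(395,335),(151,316)],6,300,200),z);print(z,P.round(4).tolist(),((P-e)@R*1e3).round(1).tolist())
for n,p,z in(('foot',[(392,405),(152,381)],.028),):
  P=ray(s,un(p,6,300,200),z);print(n,P.round(4).tolist(),((P-e)@R*1e3).round(1).tolist())
for P in ([.5500,-.1038,.05],[.4962,-.0593,.05]): print('pin in tool',((np.array(P)-e)@R*1e3).round(1))
"
```

```text
[ 0.47869668 -0.04621329  0.03143951]
0.0505 [[0.5524, -0.1009, 0.0505], [0.497, -0.0583, 0.0505]] [[4.7, 91.7, -19.0], [2.3, 21.9, -19.0]]
0.0525 [[0.5507, -0.1031, 0.0525], [0.4956, -0.0607, 0.0525]] [[1.8, 91.8, -21.0], [-0.5, 22.3, -21.0]]
foot [[0.551, -0.1036, 0.028], [0.4971, -0.0593, 0.028]] [[1.6, 92.3, 3.5], [1.6, 22.5, 3.5]]
pin in tool [  0.9  91.7 -18.5]
pin in tool [  1.   21.8 -18.5]
```

View pics/s13.png

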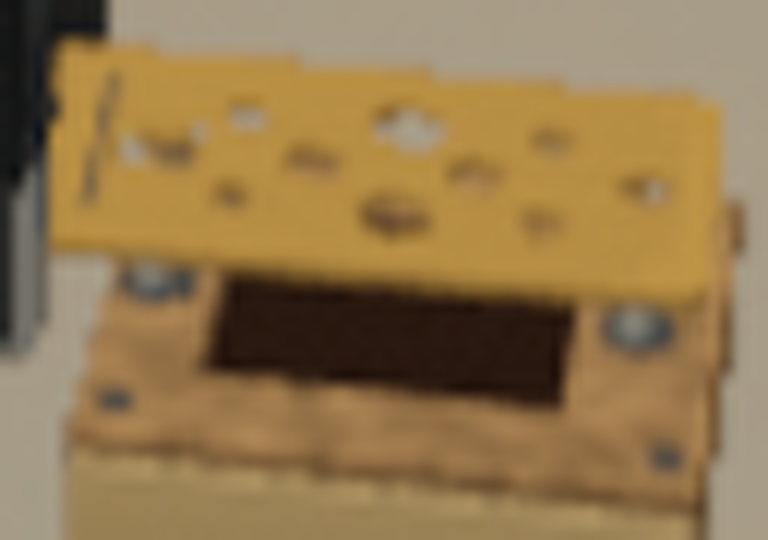

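```bash
python3 -c "
from tri import *
im=cv2.imread('pics/t11.png');h=cv2.cvtColor(im,cv2.COLOR_BGR2HSV)
m=cv2.inRange(h,(15,140,100),(32,255,255));c=max(cv2.findContours(m,0,cv2.CHAIN_APPROX_NONE)[0],key=cv2.contourArea)[:,0].astype(float)
t=grab_frame('top')
def edge(p,q,c,tol=5):
    p=np.array(p,float);q=np.array(q,float);d=(q-p)/np.linalg.norm(q-p);n=np.array([-d[1],d[0]]);L=np.linalg.norm(q-p)
    a=(c-p)@d;b=abs((c-p)@n);k=(a>.12*L)&(a<.88*L)&(b<tol);v=cv2.fitLine(c[k].astype(np.float32),cv2.DIST_HUBER,0,.01,.01).ravel()
    P=ray(t,un(np.array([v[2:]-60*v[:2],v[2:]+60*v[:2]]),4.5,130,190),.087 if tol==5 else .005);e=P[1]-P[0];return k.sum(),np.degrees(np.arctan2(e[1],e[0]))%180
print('L',edge((325,327),(250,465),c),'R',edge((408,372),(330,525),c),'rear',edge((325,327),(408,372),c))
g=cv2.inRange(h,(55,60,20),(100,255,110));g=cv2.morphologyEx(g,cv2.MORPH_CLOSE,np.ones((9,9)));cg=max(cv2.findContours(g,0,cv2.CHAIN_APPROX_NONE)[0],key=cv2.contourArea)[:,0].astype(float)
print('mat left',edge((415,0),(190,400),cg,8))
"
```

```text
L (np.int64(105), np.float64(152.03413210171624)) R (np.int64(115), np.float64(151.96386346264447)) rear (np.int64(63), np.float64(61.90342376752727))
mat left (np.int64(320), np.float64(149.96255980109856))
```

The top view shows the grip yawed the plate 1.5° relative to the tool. I'll correct the yaw and the lateral offset, and go part of the way down.

Emit:
{"method": "jog_arm", "body": {
  "targets": [
    {"grip": -0.2, "delta_pos": [0.007, -0.004, 0], "spin": 0.008},
    {"grip": -0.2, "delta_pos": [0.007, -0.004, 0.02], "spin": 0.017},
    {"grip": -0.2, "delta_pos": [0.007, -0.004, 0.05], "spin": 0.017},
    {"grip": -0.2, "delta_pos": [0.007, -0.004, 0.08], "spin": 0.017},
    {"grip": -0.2, "delta_pos": [0.007, -0.004, 0.09], "spin": 0.017},
    {"grip": -0.2, "delta_pos": [0.007, -0.004, 0.09], "spin": 0.017}
  ]
}}

```text
clock: 16.55
ee_pos: [0.4782, -0.0454, 0.0216]
tcp_rot: [[0.656, 0.755, -0.001], [0.755, -0.656, -0.0], [-0.0, -0.0, -1.0]]
wrist_force: [-0.1, -0.4, -1.3]
width: 0.557
```

```bash
python3 -c "
from tri import *
from to import to
to([.4789,-.0453,.02],49)
s=grab_frame('scene');crop(s,'s14.png',312,240,376,290,12)
"
```

```text
t 16.55 ee [ 0.4782 -0.0454  0.0216] F [-0.15 -0.41 -1.34] xang 49.0 w 0.557
delta [0.0053 0.005  0.0161] spin 0.0
```

View pics/s14.png

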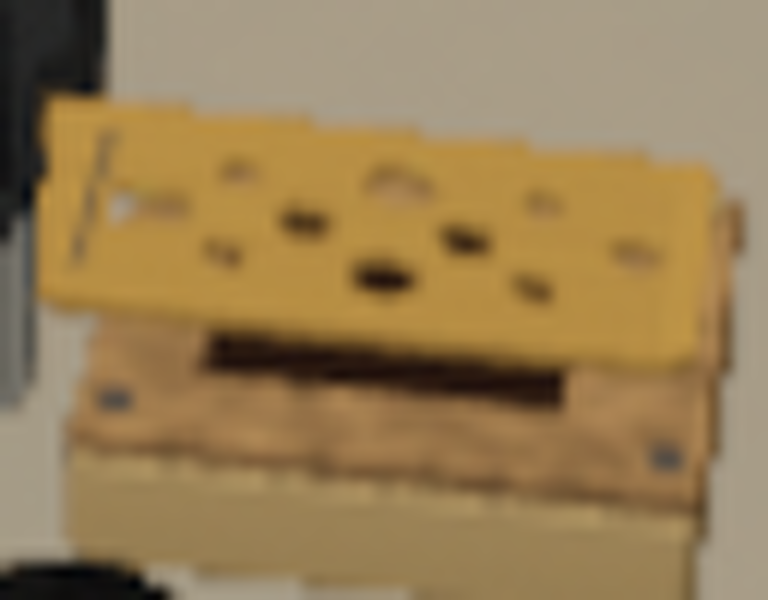

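```bash
python3 -c "
from tri import *
s=grab_frame('scene')
h,sl=un([(637,253),(155,206)],12,312,240)
foot=un([(480,205),(117,170)],9,312,245);tip=un([(482,158),(120,122)],9,312,245)
F=ray(s,foot,.028);T=ray(s,tip,.0378);print('F',F.round(4).tolist(),'T',T.round(4).tolist())
P=(F+T)/2
for z in(.040,.0415,.043): 
  Q=P.copy();Q[:,2]=z;print(z,(proj(s,Q)-[h,sl]).round(2).tolist())
R=np.array(env.sense()['tcp_rot']);
for dx in (R[:,0],R[:,1]): print('px per mm',(proj(s,P+dx*.001)-proj(s,P)).round(2).tolist())
"
```

```text
F [[0.5505, -0.1042, 0.028], [0.496, -0.0599, 0.028]] T [[0.5514, -0.1026, 0.0378], [0.4976, -0.0582, 0.0378]]
0.04 [[0.6, 0.76], [0.31, 0.75]]
0.0415 [[0.65, 0.06], [0.32, 0.05]]
0.043 [[0.69, -0.65], [0.33, -0.66]]
px per mm [[0.07, -0.34], [0.1, -0.33]]
px per mm [[0.58, 0.07], [0.57, 0.07]]
```

Emit:
{"method": "jog_arm", "body": {
  "targets": [
    {"grip": -0.2, "delta_pos": [0.005, 0.007, 0.004], "spin": 0},
    {"grip": -0.2, "delta_pos": [0.005, 0.007, 0.009], "spin": 0},
    {"grip": -0.2, "delta_pos": [0.005, 0.007, 0.014], "spin": 0},
    {"grip": -0.2, "delta_pos": [0.005, 0.007, 0.019], "spin": 0},
    {"grip": -0.2, "delta_pos": [0.005, 0.007, 0.024], "spin": 0},
    {"grip": -0.2, "delta_pos": [0.005, 0.007, 0.029], "spin": 0},
    {"grip": -0.2, "delta_pos": [0.005, 0.007, 0.034], "spin": 0},
    {"grip": -0.2, "delta_pos": [0.005, 0.007, 0.039], "spin": 0}
  ]
}}

```text
clock: 17.45
ee_pos: [0.4793, -0.0455, 0.018]
tcp_rot: [[0.656, 0.755, -0.0], [0.755, -0.656, -0.0], [-0.0, 0.0, -1.0]]
wrist_force: [-0.4, 0.2, -0.9]
width: 0.558
```

```bash
python3 -c "
from tri import *
from to import to
to([.4789,-.0453,.02],49)
s=grab_frame('scene');crop(s,'s15.png',312,240,376,290,12)
"
```

```text
t 17.45 ee [ 0.4793 -0.0455  0.018 ] F [-0.4   0.19 -0.88] xang 49.0 w 0.558
delta [-0.0009 -0.0039 -0.0203] spin -0.0
```

View pics/s15.png

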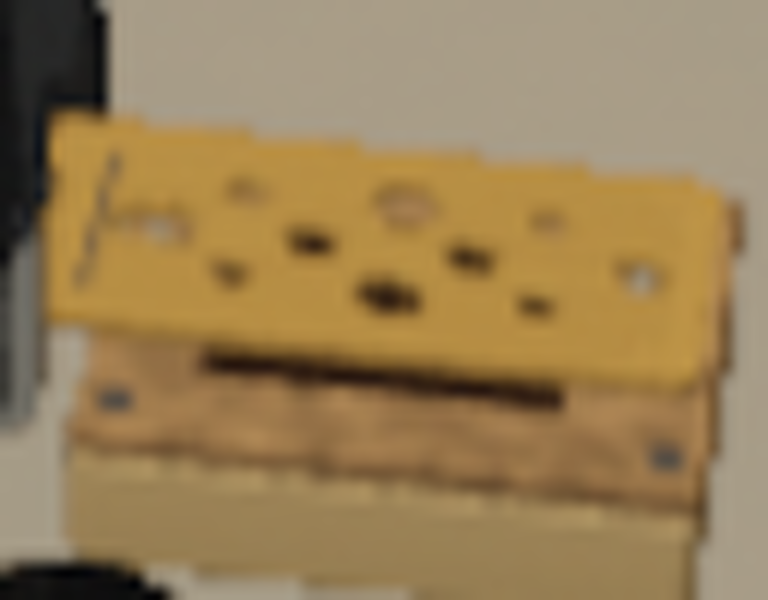

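The bright pin tips show in both the hole (643,280) and the slot (163,228). I'll continue down slowly.

Emit:
{"method": "jog_arm", "body": {
  "targets": [
    {"grip": -0.2, "delta_pos": [0, 0, 0.005], "spin": 0},
    {"grip": -0.2, "delta_pos": [0, 0, 0.01], "spin": 0},
    {"grip": -0.2, "delta_pos": [0, 0, 0.015], "spin": 0},
    {"grip": -0.2, "delta_pos": [0, 0, 0.02], "spin": 0}
  ]
}}

```text
clock: 17.9
ee_pos: [0.4793, -0.0455, 0.016]
tcp_rot: [[0.656, 0.755, -0.0], [0.755, -0.656, -0.0], [-0.0, 0.0, -1.0]]
wrist_force: [-0.1, 0.8, -1.3]
width: 0.559
```

Emit:
{"method": "jog_arm", "body": {
  "targets": [
    {"grip": -0.2, "delta_pos": [0, 0, 0.004], "spin": 0},
    {"grip": -0.2, "delta_pos": [0, 0, 0.008], "spin": 0},
    {"grip": -0.2, "delta_pos": [0, 0, 0.012], "spin": 0},
    {"grip": -0.2, "delta_pos": [0, 0, 0.016], "spin": 0}
  ]
}}

```text
clock: 18.3
ee_pos: [0.4793, -0.0455, 0.0144]
tcp_rot: [[0.656, 0.755, -0.0], [0.755, -0.656, -0.0], [-0.0, 0.0, -1.0]]
wrist_force: [0.8, 0.1, -1.4]
width: 0.555
```

Emit:
{"method": "jog_arm", "body": {
  "targets": [
    {"grip": -0.2, "delta_pos": [0, 0, 0.004], "spin": 0},
    {"grip": -0.2, "delta_pos": [0, 0, 0.008], "spin": 0},
    {"grip": -0.2, "delta_pos": [0, 0, 0.012], "spin": 0}
  ]
}}

```text
clock: 18.6
ee_pos: [0.4793, -0.0455, 0.0132]
tcp_rot: [[0.656, 0.755, 0.0], [0.755, -0.656, -0.0], [-0.0, 0.0, -1.0]]
wrist_force: [0.6, -0.3, -0.9]
width: 0.56
```

Emit:
{"method": "jog_arm", "body": {
  "targets": [
    {"grip": -0.2, "delta_pos": [0, 0, 0.004], "spin": 0},
    {"grip": -0.2, "delta_pos": [0, 0, 0.008], "spin": 0}
  ]
}}

```text
clock: 18.8
ee_pos: [0.4792, -0.0455, 0.0124]
tcp_rot: [[0.656, 0.755, -0.0], [0.755, -0.656, -0.0], [-0.0, 0.0, -1.0]]
wrist_force: [-0.6, -0.1, -1.4]
width: 0.559
```

```bash
python3 -c "
from tri import *
from to import to
to([.4789,-.0453,.02],49)
s=grab_frame('scene');crop(s,'s16.png',312,240,376,290,12)
"
```

```text
t 18.8 ee [ 0.4792 -0.0455  0.0124] F [-0.6  -0.05 -1.43] xang 49.0 w 0.559
delta [-0.0008 -0.0039 -0.0761] spin -0.0
```

View pics/s16.png

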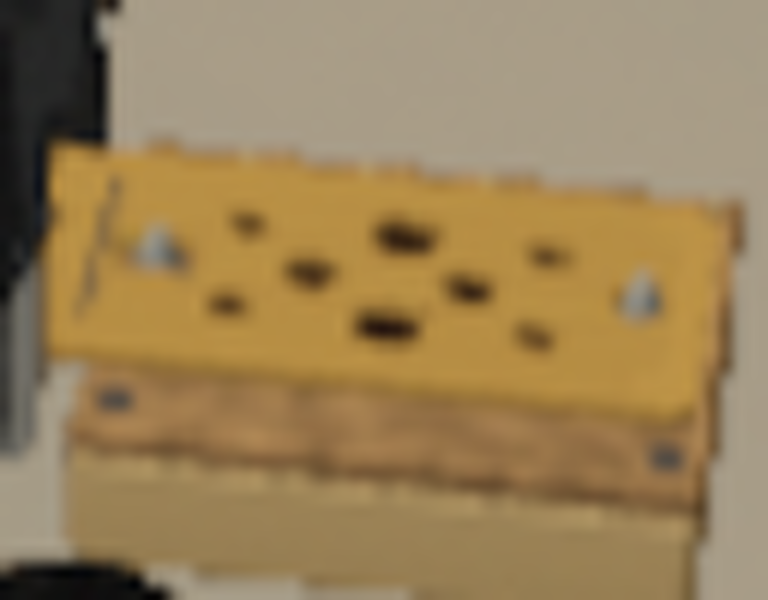

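Both pins come through the plate and the force is unchanged. I'll keep lowering until it touches.

Emit:
{"method": "jog_arm", "body": {
  "targets": [
    {"grip": -0.2, "delta_pos": [0, 0, 0.004], "spin": 0},
    {"grip": -0.2, "delta_pos": [0, 0, 0.008], "spin": 0},
    {"grip": -0.2, "delta_pos": [0, 0, 0.012], "spin": 0}
  ]
}}

```text
clock: 19.15
ee_pos: [0.4792, -0.0455, 0.0112]
tcp_rot: [[0.656, 0.755, -0.0], [0.755, -0.656, -0.0], [-0.0, 0.0, -1.0]]
wrist_force: [-0.2, -1.1, -0.6]
width: 0.559
```

Emit:
{"method": "jog_arm", "body": {
  "targets": [
    {"grip": -0.2, "delta_pos": [0, 0, 0.004], "spin": 0},
    {"grip": -0.2, "delta_pos": [0, 0, 0.008], "spin": 0}
  ]
}}

```text
clock: 19.35
ee_pos: [0.4792, -0.0455, 0.0104]
tcp_rot: [[0.656, 0.755, -0.0], [0.755, -0.656, -0.0], [-0.0, 0.0, -1.0]]
wrist_force: [0.4, -0.1, -0.6]
width: 0.557
```

Emit:
{"method": "jog_arm", "body": {
  "targets": [
    {"grip": -0.2, "delta_pos": [0, 0, 0.003], "spin": 0},
    {"grip": -0.2, "delta_pos": [0, 0, 0.006], "spin": 0}
  ]
}}

```text
clock: 19.55
ee_pos: [0.4793, -0.0455, 0.0098]
tcp_rot: [[0.656, 0.755, -0.0], [0.755, -0.656, -0.0], [-0.0, 0.0, -1.0]]
wrist_force: [-0.3, 0.3, -0.4]
width: 0.562
```

Emit:
{"method": "jog_arm", "body": {
  "targets": [
    {"grip": -0.2, "delta_pos": [0, 0, 0.003], "spin": 0},
    {"grip": -0.2, "delta_pos": [0, 0, 0.006], "spin": 0}
  ]
}}

```text
clock: 19.75
ee_pos: [0.4793, -0.0455, 0.0095]
tcp_rot: [[0.656, 0.755, 0.0], [0.755, -0.656, -0.0], [0.0, 0.0, -1.0]]
wrist_force: [-2.5, 0.0, 6.3]
width: 0.557
```

Emit:
{"method": "jog_arm", "body": {
  "targets": [
    {"grip": -0.2, "delta_pos": [0, 0, 0.003], "spin": 0},
    {"grip": -0.2, "delta_pos": [0, 0, 0.005], "spin": 0}
  ]
}}

```text
clock: 19.95
ee_pos: [0.4793, -0.0455, 0.0092]
tcp_rot: [[0.656, 0.755, 0.0], [0.755, -0.656, -0.0], [0.0, 0.0, -1.0]]
wrist_force: [-3.7, 0.3, 10.0]
width: 0.56
```

Contact came at the expected height. I'll ease off and look.

Emit:
{"method": "jog_arm", "body": {
  "targets": [
    {"grip": -0.2, "delta_pos": [0, 0, -0.004], "spin": 0},
    {"grip": -0.2, "delta_pos": [0, 0, -0.005], "spin": 0}
  ]
}}

```text
clock: 20.15
ee_pos: [0.4793, -0.0455, 0.0095]
tcp_rot: [[0.656, 0.755, 0.0], [0.755, -0.656, -0.0], [0.0, 0.0, -1.0]]
wrist_force: [-2.9, -0.3, 4.2]
width: 0.558
```

```bash
python3 -c "
from tri import *
from to import to
to([.4789,-.0453,.02],49)
s=grab_frame('scene');crop(s,'s17.png',300,230,376,300,10)
"
```

```text
t 20.15 ee [ 0.4793 -0.0455  0.0095] F [-2.92 -0.34  4.25] xang 49.0 w 0.558
delta [-0.0012 -0.004  -0.1051] spin -0.0
```

View pics/s17.png

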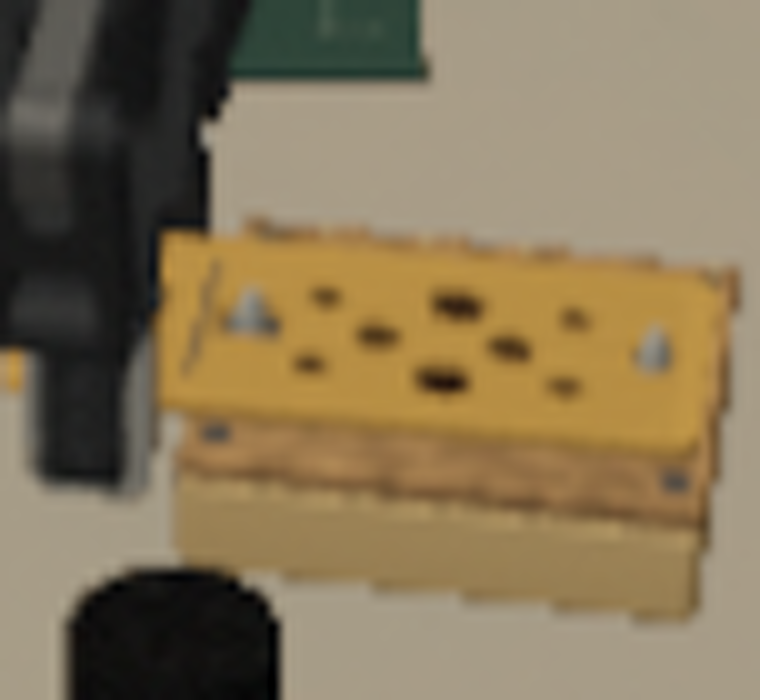

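Emit:
{"method": "jog_arm", "body": {
  "targets": [
    {"grip": 0.05, "delta_pos": [0, 0, 0], "spin": 0},
    {"grip": 0.1, "delta_pos": [0, 0, 0], "spin": 0},
    {"grip": 0.15, "delta_pos": [0, 0, 0], "spin": 0},
    {"grip": 0.2, "delta_pos": [0, 0, 0], "spin": 0},
    {"grip": 0.3, "delta_pos": [0, 0, 0], "spin": 0},
    {"grip": 0.45, "delta_pos": [0, 0, 0], "spin": 0},
    {"grip": 0.5, "delta_pos": [0, 0, 0], "spin": 0},
    {"grip": 0.5, "delta_pos": [0, 0, 0], "spin": 0}
  ],
  "newtons": 20
}}

```text
clock: 21.0
ee_pos: [0.4793, -0.0455, 0.0092]
tcp_rot: [[0.656, 0.755, -0.0], [0.755, -0.656, -0.0], [-0.0, 0.0, -1.0]]
wrist_force: [0.7, 0.3, -0.7]
width: 0.748
```

```bash
python3 -c "
from tri import *
from to import to
to([.4789,-.0453,.02],49)
s=grab_frame('scene');crop(s,'s18.png',300,230,376,300,10)
"
```

```text
t 21.0 ee [ 0.4793 -0.0455  0.0092] F [ 0.66  0.25 -0.71] xang 49.0 w 0.748
delta [-0.0011 -0.0041 -0.108 ] spin -0.0
```

View pics/s18.png

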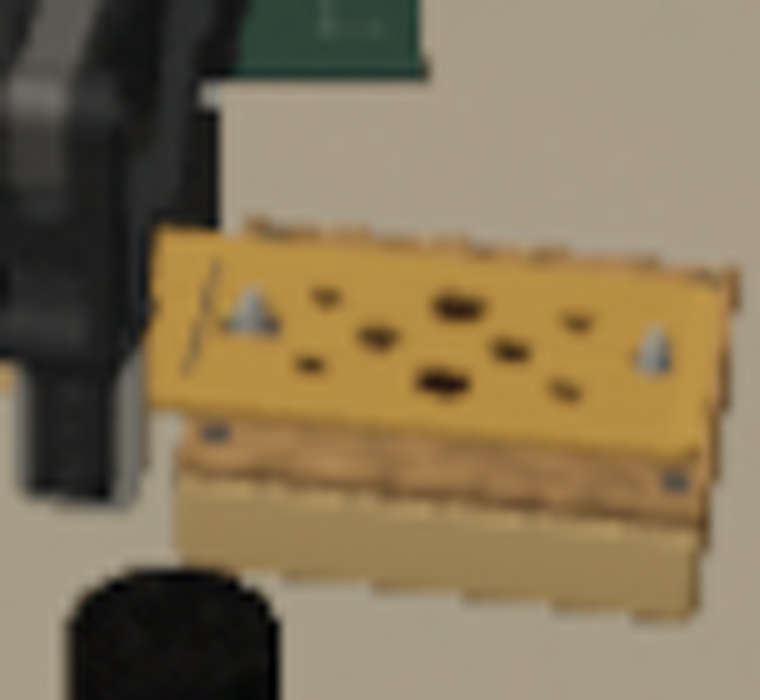

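The plate is released and lies flat over both pins. I'll withdraw straight up.

Emit:
{"method": "jog_arm", "body": {
  "targets": [
    {"grip": 0.6, "delta_pos": [0, 0, -0.02], "spin": 0},
    {"grip": 0.6, "delta_pos": [0, 0, -0.06], "spin": 0},
    {"grip": 0.6, "delta_pos": [0, 0, -0.12], "spin": 0},
    {"grip": 0.6, "delta_pos": [0, 0, -0.2], "spin": 0},
    {"grip": 0.6, "delta_pos": [0, 0, -0.3], "spin": 0},
    {"grip": 0.6, "delta_pos": [0, 0, -0.5], "spin": 0},
    {"grip": 0.6, "delta_pos": [0, 0, -0.8], "spin": 0},
    {"grip": 0.6, "delta_pos": [0, 0, -1.0], "spin": 0}
  ]
}}

```text
clock: 21.85
ee_pos: [0.4797, -0.0455, 0.1117]
tcp_rot: [[0.656, 0.755, 0.002], [0.755, -0.656, -0.0], [0.001, 0.002, -1.0]]
wrist_force: [0.3, 0.1, 0.3]
width: 0.799
```

Emit:
{"method": "jog_arm", "body": {
  "targets": [
    {"grip": 0.6, "delta_pos": [0.2, -0.4, -0.3], "spin": 0},
    {"grip": 0.6, "delta_pos": [0.4, -0.8, -0.5], "spin": 0},
    {"grip": 0.6, "delta_pos": [0.5, -1.0, -0.5], "spin": 0},
    {"grip": 0.6, "delta_pos": [0.5, -1.0, -0.5], "spin": 0}
  ]
}}

```text
clock: 22.25
ee_pos: [0.4359, 0.0601, 0.161]
tcp_rot: [[0.654, 0.757, 0.002], [0.757, -0.654, 0.001], [0.002, 0.001, -1.0]]
wrist_force: [-1.1, -0.3, -0.1]
width: 0.797
```

Emit:
{"method": "jog_arm", "body": {
  "targets": [
    {"grip": 0.6, "delta_pos": [0.4, -0.2, 0], "spin": 0},
    {"grip": 0.6, "delta_pos": [0.8, -0.4, 0], "spin": 0},
    {"grip": 0.6, "delta_pos": [1.0, -0.4, 0], "spin": 0},
    {"grip": 0.6, "delta_pos": [1.0, -0.4, 0], "spin": 0},
    {"grip": 0.6, "delta_pos": [1.0, -0.4, 0], "spin": 0}
  ]
}}

```text
clock: 22.75
ee_pos: [0.4719, 0.1592, 0.1592]
tcp_rot: [[0.656, 0.755, -0.001], [0.755, -0.656, -0.001], [-0.001, -0.0, -1.0]]
wrist_force: [-0.6, 0.1, -0.7]
width: 0.802
```

```bash
python3 -c "
from st import *
to([.4789,-.0453,.02],49)
s=grab_frame('scene');crop(s,'s19.png',290,220,390,300,7.5)
t=grab_frame('top');crop(t,'t19.png',310,200,410,280,7.5)
cv2.imwrite('pics/t19f.png',t['img'][:,:,::-1])
"
```

```text
t 22.75 ee [0.4719 0.1592 0.1592] F [-0.61  0.07 -0.72] xang 49.02 w 0.802
delta [-1.4963  1.3943  1.3928] spin 0.0002
```

View pics/s19.png

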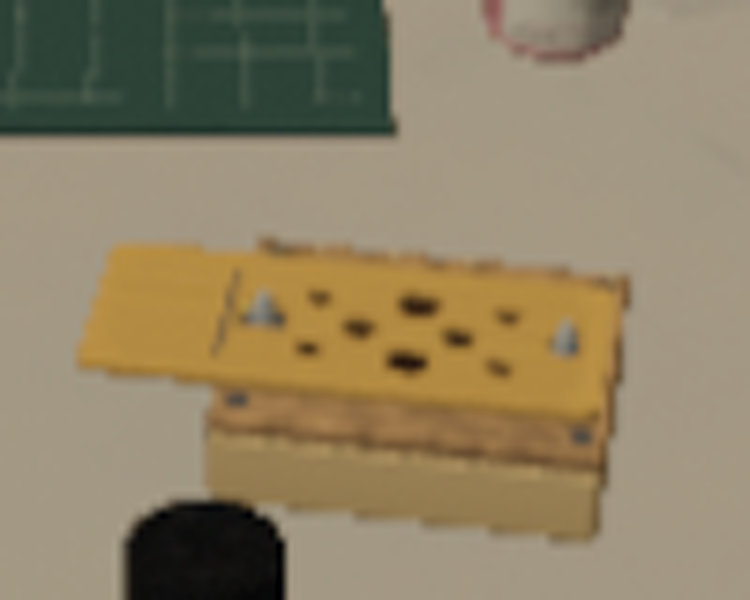

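View pics/t19.png

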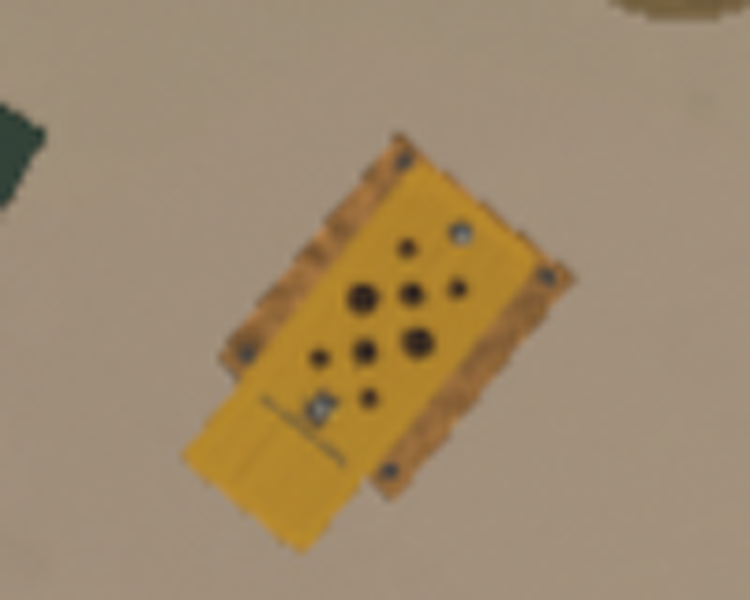

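View pics/t19f.png

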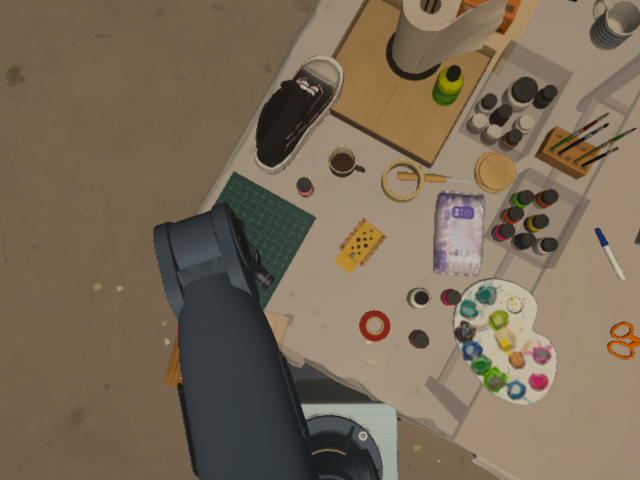

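The plate lies flat and square over both pins, with the tab out past the block's front end. The bottles haven't moved. I'll hand it in.

```bash
python3 -c "
from station import env
print(env.close_job(), env.sense()['clock'])"
```

```text
the job is handed in; nothing more can be done
the job is handed in; nothing more can be done
```

The stencil is seated on the block over both pins, with the plain tab sticking out past the block's +x end. The job was handed in at about 22.8 s of the 67 s allowed.

- **Draw:** I drew it across the mat with a light press, turning it square to the edge, until the tab overhung by about 40 mm. Readings during the drag were 5 to 8 N. One reading at first touch was 11.6 N, above the intended 6 to 8 N but under the 18 N limit.
- **Pick and place:** I gripped it by the tab's side edges. The top view showed the grip had turned the plate about 1.5°, which I corrected before lowering. It met the cork at the expected height, peaking at a reading of 10 N, and I eased off to 4 N before letting go.
- **Last checks:** Both views show a pin through the hole and through the slot, and the plate square on the cork with the tab out. The bottles look unmoved by eye and the arm is clear. Forces were only sampled at the end of each move, so a brief higher peak between readings can't be ruled out. I judged flatness by eye and by the contact height, not by a separate measurement.

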